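# Set and load the drying stand after baking

## Task

The washing-up from the baking afternoon is ready for the drying stand, whose mug arm is still parked over the pegs. Release the clamp lever, slide the arm's carriage along the rail until its pointer lines up with the black tab, and lock the lever again; then hang every mug by its handle on a hook of the arm and turn every steel tumbler upside down over an upright peg, right down on its foot disc. Leave the other things on the table where they are.

Things in the scene. Friction and masses are not known exactly. Their poses are not given: they have to be found in the camera images.
- stand: drying stand, fixed: a low stainless drip tray 210 x 670 mm (14 mm high rim) with, along its front (-x) side, three upright pegs, and along its back an aluminium rail 640 mm long and 40 mm wide (top 58 mm above the table) on which the mug arm slides. Its own x points away from the robot, its own y to the left along the rail, z up; origin on the table surface in the middle of the tray's depth, 60 mm left (+y) of the middle of its length
- peg0 (a point): left peg: point on its axis at the top of its grey foot disc (20 mm above the table). The disc is 72 mm across; the peg is 20 mm thick with a round tip that ends 79 mm above this point. The pegs stand 115 mm in front of the rail's centre line, 100 mm apart
- peg1 (a point): middle peg, the same point
- peg2 (a point): right peg, the same point
- carriage (a joint): place of the carriage along the rail in m: 0 = right end of its travel, grows to the left (stand +y), at most 0.25. It starts parked near 0 with its arm over the pegs. With the clamp released it slides with about 8 N; clamped, it holds, but creeps under 20 N and more
- pointer (a point): front end of the thin black pointer, 3 mm wide, on the front of the carriage at its foot, 51 mm above the table. The carriage is a grey plastic block 150 mm long along the rail and 66 mm wide, its top 82 mm above the table. Near its right end stands a steel column (16 mm thick), 30 mm to the left of and 60 mm behind hook0, with a level bar on top, 225 mm above the table, that reaches to the right and carries the two hooks
- mark (a point): front end of the narrow black tab (5 mm wide finger) that is clipped to the front of the rail, 40 mm above the table: the mark. Its y axis runs along the rail. The pointer passes just above it
- lever (a joint): clamp lever in rad: 0 to 0.15 = locked, its arm points straight out of the stand to the robot (stand -x); 1.57 = fully released, its arm points to the left along the rail (stand +y). Seen from above it turns clockwise to release. It takes 2 to 3 N at the knob to turn and stays where it is left; the brake bites over the last 0.25 rad, where 3 to 6 N are needed, and from there it may spring back by up to 0.1 when let go
- lever_knob (a point): middle of the upright round black knob at the lever's end, 122 mm above the table; the knob is 22 mm thick, reaches from 19 mm below to 18 mm above this point, and spins freely on its pin. It is 85 mm from the lever's vertical axis and moves with lever and carriage
- hook0 (a point): left hook of the mug arm, the one nearer the column: a level steel rod 8 mm thick that runs from the arm towards the robot (stand -x). This point is on its centre line, 225 mm above the table, 30 mm behind where the rod turns up; the tip is 42 mm in front of this point and 13 mm higher (19 mm with its black ball, 11 mm thick). The arm bar (16 mm thick) is 60 mm behind this point. The hook moves with the carriage
- hook1 (a point): right hook of the mug arm, the same point; 125 mm to the right of the left hook
- mug_a_center (a point): white ceramic mug, standing upright, 66 mm across and 84 mm high, 0.22 kg: centre of its body, half-way up. z points up to the mouth, its own y towards the handle. May be absent (None)
- mug_a_handle (a point): centre of the opening of mug_a's handle, 46 mm from the mug's axis towards its own +y and 1 mm above half-way up. The opening is 40 mm high (along the mug's z) and 26 mm wide, in the mug's y-z plane; the handle's bar is 10 mm thick. Hung up and let go, the mug swings under the hook for some seconds
- mug_b_center (a point): white ceramic mug, standing upright, 66 mm across and 84 mm high, 0.22 kg: centre of its body, half-way up. z points up to the mouth, its own y towards the handle. May be absent (None)
- mug_b_handle (a point): centre of the opening of mug_b's handle, 46 mm from the mug's axis towards its own +y and 1 mm above half-way up. The opening is 40 mm high (along the mug's z) and 26 mm wide, in the mug's y-z plane; the handle's bar is 10 mm thick. Hung up and let go, the mug swings under the hook for some seconds
- tumbler_a_center (a point): eight-sided stainless steel tumbler, 62 mm across the flats, 95 mm long, wall 3 mm (56 mm clear inside, 90 mm deep), 0.11 kg: its centre, on the axis half-way along. It lies on one of its flats, mouth more or less to the left (world +y). Its own z points from its bottom to its mouth. May be absent (None)
- tumbler_b_center (a point): eight-sided stainless steel tumbler, 62 mm across the flats, 95 mm long, wall 3 mm (56 mm clear inside, 90 mm deep), 0.11 kg: its centre, on the axis half-way along. It lies on one of its flats, mouth more or less to the left (world +y). Its own z points from its bottom to its mouth. May be absent (None)
- tumbler_c_center (a point): eight-sided stainless steel tumbler, 62 mm across the flats, 95 mm long, wall 3 mm (56 mm clear inside, 90 mm deep), 0.11 kg: its centre, on the axis half-way along. It lies on one of its flats, mouth more or less to the left (world +y). Its own z points from its bottom to its mouth. May be absent (None)
- cutter: round cookie cutter, 52 mm across, 24 mm high; a bystander, not to be moved. Origin under its middle
- spoon: wooden spoon, lying; a bystander, not to be moved
- fork: dinner fork, lying; a bystander, not to be moved. Origin under its middle
- soap: bottle of washing-up liquid, 190 mm high, 64 mm across; a bystander, not to be moved. Origin under its middle
- sugar_jar: glass sugar jar, 120 mm high, 84 mm across; a bystander, not to be moved. Origin under its middle

How it is judged:
On the way, in this order (a step that is already met when the one before it is completed fails the run):
1. the clamp lever is released (value of joint lever above 1 rad), for 0.2 s.
2. the carriage's pointer is in line with the tab (6 mm) (y of pointer in the frame of mark between -0.006 and 0.006 m), for 0.2 s.
3. the lever is locked with the carriage at the tab (all of step 2 and value of joint lever below 0.15 rad), for 0.3 s.
At the end, for the whole second after the job is handed in: Pointer within 6 mm of the tab along the rail, lever locked (under 0.15 rad); every mug hangs with a hook through its handle; every tumbler stands still, upside down (within 10 degrees), over a peg (within 25 mm of its axis) with its rim on the foot disc (all of step 3 and (distance between mug_a_handle and hook0 below 0.045 m or distance between mug_a_handle and hook1 below 0.045 m) and height (world z) of each of mug_a_center, mug_b_center above 0.12 m and (distance between mug_b_handle and hook0 below 0.045 m or distance between mug_b_handle and hook1 below 0.045 m) and (horizontal distance between tumbler_a_center and peg0 below 0.025 m or horizontal distance between tumbler_a_center and peg1 below 0.025 m or horizontal distance between tumbler_a_center and peg2 below 0.025 m) and angle between each of tumbler_a_center, tumbler_b_center, tumbler_c_center's own z axis and vertical above 2.97 rad and height (world z) of tumbler_a_center between 0.06 and 0.073 m and linear speed of each of tumbler_a, tumbler_b, tumbler_c below 0.02 m/s and (horizontal distance between tumbler_b_center and peg0 below 0.025 m or horizontal distance between tumbler_b_center and peg1 below 0.025 m or horizontal distance between tumbler_b_center and peg2 below 0.025 m) and height (world z) of tumbler_b_center between 0.06 and 0.073 m and (horizontal distance between tumbler_c_center and peg0 below 0.025 m or horizontal distance between tumbler_c_center and peg1 below 0.025 m or horizontal distance between tumbler_c_center and peg2 below 0.025 m) and height (world z) of tumbler_c_center between 0.06 and 0.073 m); the robot touches nothing.
It fails at once if a bystander (cutter, spoon, fork, soap or sugar jar) is moved by more than 40 mm (distance of any of cutter, spoon, fork, soap, sugar_jar from where it was at the start of the episode above 0.04 m).
Of tumbler_a, tumbler_b, tumbler_c only 2 to 3 are there at a start; the rules pass over those that are not, and their reading is None.
Of mug_a, mug_b only 1 to 2 are there at a start; the rules pass over those that are not, and their reading is None.
At some moment in a run one of tumbler_a, tumbler_b, tumbler_c, mug_a, mug_b may be knocked a few centimetres aside while the robot is not near it.
It also fails if it takes over 210 s, if anything falls off the work surface, if the arm or the gripper's body presses on something with over 40 N, if the wrist force passes 120 N, or if a joint passes its speed limit or range.

## Robot

A 6-joint arm with a two-finger parallel gripper is mounted at the origin on the work surface. World frame = base frame: x ahead of the robot, y to its left, z up, the work surface at z = 0. Lengths are in m, angles in rad, forces in N, time in s.
With the tool pointing down it reaches from about 0.35 to 0.875 m from the base axis. Payload 4.2 kg.
Tool frame: the origin (TCP) lies at the very end of the fingers, on their centre line; the grasp point (between the pads) lies 19 mm behind it; z points along the fingers, y is the line along which they close (so a half turn about z gives the same grasp; the last joint's range is limited). The gripper opens to 87 mm and grips with 3 to 60 N. Pads are 19 mm wide; open, the fingers measure 117 mm over their backs; the gripper's body (75 mm by 190 mm) begins 51 mm behind the grasp point.
Start: joints at [-0.954, 0.385, 0.008, 0, -1.194, -0.259], TCP at [0.219, -0.585, 0.223] pointing down, gripper open.
Joint ranges: [-3.14, 3.14], [-1.21, 2.06], [-1.07, 1.41], [-3.16, 2.05], [-2.99, -0.16], [-3.1, 3.1]. Speed limits (rad/s): [2.79, 2.79, 3.14, 3.14, 3.14, 3.14].

## Interface

Orientations are given as [roll, pitch, yaw] about the fixed x, y, z axes, in that order (R = Rz(yaw) Ry(pitch) Rx(roll)).
In Python, from bench import observe, camera, finish_job gives the robot as it stands.
- The arm moves only by the tool drive_tool, never from a script. Its argument "series" is a list of rows, each an object of numbers: "tx", "ty", "tz": the shift along the tool's x, y, z in cm; "turn": the turn about the tool's z in degrees. A call has exactly 10 rows; each row shifts and turns the commanded pose from where the row before left it, along the tool's axes as they then stand; what a row does not reach is not made up. A row lasts 1/10 s, in which the tool goes at most 50 mm and 8.59 degrees, less where a joint would pass 70% of its speed; a pose out of reach is approached as far as the arm can. A call is refused whole if a number of a shift passes 5 or a number of a turn 8.59, either way. A call with a gripper value outside its range is refused whole. "gripper" is the finger opening in cm, from 0 to 8.7, set as the call begins (left out, the last holds). The fingers move at their own pace and stop on an object; "squeeze" is the grip in N (left out, the last holds). Time passes only in rows, so rows that do not move let the fingers close, or fill a call up. It gives the time, the measured TCP pose, the force, the opening and the grip force at its end, in the units of the state.
- observe(): the state, without advancing time (a new reading comes with each control period).
- camera(name): name is "scene" or "top"; returns a dict with "color" (400x640x3 uint8, red, green, blue), "z_map" (400x640 float32, m along the optical axis (not along the pixel's ray), 0 where there is no reading), "fx", "fy", "cx", "cy" (pixels), "R" (3x3) and "t" (3): a world point X has camera coordinates R X + t. Camera axes: x right, y down, z forward; pixel columns grow to the right and rows downward; lengths in m; the calibration is good to about 2 mm. A picture is of the moment at which its call begins.
- finish_job(): hands the job in; it is judged then, once.
The state is a dict: "time": time; "q": joint angles; "joint_velocities": joint speeds; "effort": joint torques, N m; "ee_pos": TCP position; "ee_rot": TCP orientation; "wrist_force": force on the tool from outside, world axes, zero at the start; "moment": the same for the moment, N m; "opening": opening from 0.0 (shut) to 1.0 (fully open); "gripper_force": force on a finger pad.
Only numpy, scipy, OpenCV 4.12 (cv2) and the standard library are available. Lean on these libraries where they do the work, as an engineer would, in place of code of your own. Each camera call takes 0.05 s, during which the arm holds its last target. There are 200 camera calls.

## Working session

There is one attempt and no reset: what is moved stays moved. The work goes in short steps, Python scripts to look and compute and a tool call to move; the robot and the scene stay as the last step left them, time stands still between calls to the robot, and variables do not carry over. Pictures are saved under pics/ and viewed, at most 14 in all, crops included, and the job is handed in when it is done.

Besides the shell and the picture viewer there is one more tool, called as name(argument=value, ...), one argument or row to a line, values as JSON. drive_tool: Moves the arm, as the interface text tells. Its arguments: {"type":"object","properties":{"series":{"type":"array","items":{"type":"object","properties":{"tx":{"type":"number"},"ty":{"type":"number"},"tz":{"type":"number"},"turn":{"type":"number"}}}},"gripper":{"type":"number"},"squeeze":{"type":"number"}},"required":["series"]}

```bash
ls; mkdir -p pics
cat > h.py <<'E'
import numpy as np, cv2
from bench import observe, camera
def snap(n,name=None):
    c=camera(n)
    if name: cv2.imwrite('pics/'+name+'.png',cv2.cvtColor(c['color'],cv2.COLOR_RGB2BGR))
    np.savez('/tmp/'+n,**c); return c
def cloud(c):
    z=c['z_map'].astype(float); v,u=np.mgrid[:400,:640]
    P=np.stack([(u-c['cx'])/c['fx']*z,(v-c['cy'])/c['fy']*z,z],-1)
    W=(P-c['t'])@c['R']; W[z==0]=np.nan; return W
def load(n): return dict(np.load('/tmp/'+n+'.npz'))
def proj(c,X):
    p=c['R']@np.array(X)+c['t']; return c['fx']*p[0]/p[2]+c['cx'],c['fy']*p[1]/p[2]+c['cy']
E
python3 - <<'E'
from h import *
for n in('scene','top'):
    c=snap(n,n+'0'); print(n,c['fx'],c['cx'],c['cy'],c['R'].round(3).tolist(),c['t'].round(3))
s=observe(); print(s)
E
```

```text
pics
scene 463.9198123945669 323.13250523494855 201.1056458129834 [[0.7, 0.714, 0.009], [0.529, -0.511, -0.677], [-0.479, 0.479, -0.736]] [-0.334 -0.143  1.704]
top 501.71123651548123 325.06990086516254 187.65120155339363 [[-0.026, -1.0, -0.017], [-0.998, 0.027, -0.061], [0.062, 0.016, -0.998]] [0.019 0.467 1.721]
{'time': 0.1, 'q': array([-9.54416965e-01,  3.85478459e-01,  6.77852499e-03, -4.02325319e-04,
       -1.19400748e+00, -2.58599911e-01]), 'joint_velocities': array([ 0.00041105, -0.00202398,  0.0042358 ,  0.00123456, -0.0018021 ,
        0.00066129]), 'effort': array([-1.80108409e-04, -3.91689384e+01,  1.87933946e+01,  4.23189148e+00,
        1.34513166e-02, -7.47945160e-05]), 'ee_pos': array([ 0.21869488, -0.58492355,  0.22158084]), 'ee_rot': array([ 3.13964949e+00, -1.27335337e-04, -2.78396147e+00]), 'wrist_force': array([ 0.27131916, -0.42589442, -0.06273309]), 'moment': array([-0.03456274,  0.01892201, -0.0092746 ]), 'gripper_force': 0.0, 'opening': 1.000176604643151}
```

View pics/scene0.png

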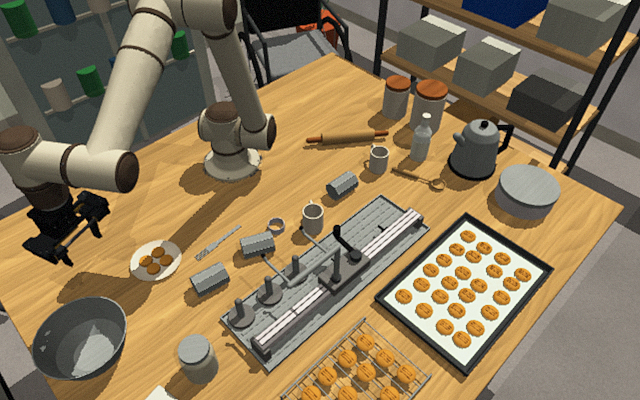

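View pics/top0.png

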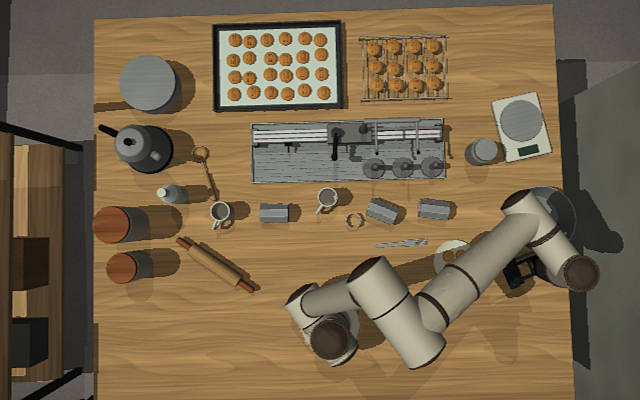

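Run:
```python
from h import *
a=cv2.imread('pics/top0.png')[115:255,195:460]; cv2.imwrite('pics/c1.png',cv2.resize(a,None,fx=3,fy=3,interpolation=cv2.INTER_CUBIC))
a=cv2.imread('pics/scene0.png')[140:370,180:445]; cv2.imwrite('pics/c2.png',cv2.resize(a,None,fx=2.6,fy=2.6,interpolation=cv2.INTER_CUBIC))
c=load('top');W=cloud(c)
for nm,(u,v) in dict(tA=(274,213),tB=(382,211),tC=(433,209),m1=(328,200),m2=(220,212)).items():
    P=W[v-16:v+17,u-20:u+21].reshape(-1,3); P=P[(P[:,2]>.03)&(P[:,2]<.2)]
    r=cv2.minAreaRect(P[:,:2].astype(np.float32)); print(nm,len(P),P.mean(0).round(4),np.round(r[0],4),np.round(r[1],3),r[2],P[:,2].max())
for v,u in [(168,374),(168,404),(168,433),(126,290),(137,334),(148,290),(126,340)]: print(u,v,W[v,u].round(3))
```

```text
tA 517 [0.3858 0.1793 0.0571] [0.3861 0.1809] [0.095 0.058] 88.4790267944336 0.07391458804608747
tB 523 [ 0.3815 -0.1856  0.0563] [ 0.3824 -0.1862] [0.096 0.063] 66.24002075195312 0.07320707294617904
tC 523 [ 0.3834 -0.3606  0.0565] [ 0.3838 -0.3613] [0.096 0.062] 81.35906982421875 0.07264818241433191
m1 137 [0.4257 0.004  0.0755] [ 0.4199 -0.0196] [0.109 0.089] 85.04957580566406 0.09122422686664734
m2 235 [0.3901 0.3596 0.0673] [0.3832 0.3551] [0.064 0.092] 87.6128158569336 0.0988476673310781
374 168 [ 0.524 -0.159  0.091]
404 168 [ 0.522 -0.259  0.081]
433 168 [ 0.522 -0.361  0.054]
290 126 [0.688 0.123 0.009]
334 137 [ 0.628 -0.029  0.11 ]
290 148 [0.61  0.125 0.012]
340 126 [ 0.669 -0.05   0.082]
```

View pics/c1.png

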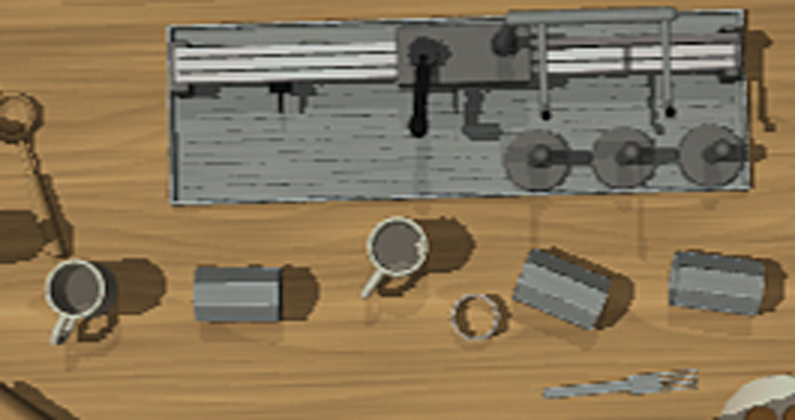

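View pics/c2.png

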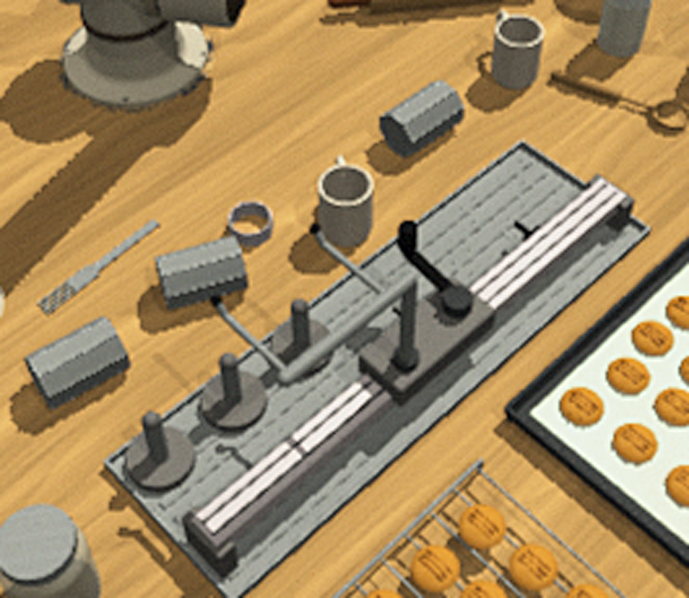

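```bash
cat >> h.py <<'E'
def rp(c,u,v,z):
    d=c['R'].T@np.array([(u-c['cx'])/c['fx'],(v-c['cy'])/c['fy'],1]); C=-c['R'].T@c['t']
    return (C+d*(z-C[2])/d[2])[:2].round(4)
E
python3 - <<'E'
from h import *
t=load('top');s=load('scene')
f=lambda U,V,z: rp(t,(U+.5)/3-.5+195,(V+.5)/3-.5+115,z)
g=lambda U,V,z: rp(s,(U+.5)/2.6-.5+180,(V+.5)/2.6-.5+140,z)
print('pegtips top',f(541,150,.097),f(630,148,.097),f(720,148,.097))
print('discs top',f(537,160,.02),f(625,158,.02),f(711,157,.02))
print('pegtips sc',g(301,303,.097),g(229,358,.097),g(152,418,.097))
print('knob',f(418,127,.14),g(408,228,.138))
print('tab',f(281,112,.04),g(516,225,.04)); print('pointer',f(456,112,.051))
print('balls',f(546,116,.24),f(670,112,.24),g(316,230,.24),g(216,300,.24))
print('tray',f(168,25,.014),f(745,10,.014),f(173,203,.014),f(750,187,.014))
print('leveraxis',f(428,50,.11)); print('bar ends',f(510,17,.233),f(672,14,.233))
# mugs: rim circle, handle
W=cloud(t)
for nm,(u,v) in dict(m1=(328,200),m2=(220,212)).items():
    P=W[v-16:v+20,u-20:u+21].reshape(-1,3); P=P[(P[:,2]>.075)&(P[:,2]<.2)]
    print(nm,len(P),P.mean(0).round(4),np.round(cv2.minEnclosingCircle(P[:,:2].astype(np.float32)),4) if 0 else cv2.minEnclosingCircle(P[:,:2].astype(np.float32)))
print('m1 rim',f(398,246,.084),'handle',f(371,291,.073)); print('m2 rim',f(77,288,.084),'handle',f(59,335,.073))
E
```

```text
pegtips top [ 0.534  -0.1618] [ 0.5335 -0.2595] [ 0.5307 -0.3579]
discs top [ 0.5307 -0.1634] [ 0.5302 -0.2645] [ 0.5286 -0.3629]
pegtips sc [ 0.5301 -0.1615] [ 0.53   -0.2623] [ 0.531  -0.3629]
knob [ 0.558  -0.0272] [ 0.56   -0.0287]
tab [0.5919 0.1284] [0.5929 0.1277]
pointer [ 0.5848 -0.071 ]
balls [ 0.5532 -0.1557] [ 0.5537 -0.2801] [ 0.5553 -0.1576] [ 0.5524 -0.282 ]
tray [0.7012 0.2603] [ 0.699  -0.4101] [0.4931 0.2581] [ 0.4933 -0.4075]
leveraxis [ 0.6462 -0.0406]
bar ends [ 0.6561 -0.1232] [ 0.6543 -0.2871]
m1 91 [ 0.4324 -0.0013  0.0833] ((0.42569974064826965, 0.00632674153894186), 0.043264709413051605)
m2 104 [0.3928 0.3599 0.0827] ((0.38354867696762085, 0.36128899455070496), 0.04575809836387634)
m1 rim [ 0.4332 -0.0017] handle [0.3845 0.0297]
m2 rim [0.3963 0.355 ] handle [0.3448 0.3783]
```

drive_tool(
  series=[
    {"turn":6.83,"tz":-2.7},
    {"turn":6.83,"tz":-2.7},
    {"turn":6.83,"tz":-2.6},
    {"ty":4,"tx":-2.4},
    {"ty":4,"tx":-2.4},
    {"ty":4,"tx":-2.4},
    {"ty":4,"tx":-2.4},
    {"ty":4,"tx":-2.4},
    {"ty":4,"tx":-2.4},
    {"ty":4,"tx":-2.4},
  ],
  gripper=5,
  squeeze=20,
)

```text
validation failed for argument at $.se...
```

drive_tool(
  series=[
    {"ty":3.96,"tx":-2.46},
    {"ty":3.96,"tx":-2.46},
    {"ty":3.96,"tx":-2.46},
    {"ty":3.96,"tx":-2.46},
    {"ty":3.96,"tx":-2.46},
    {"ty":3.96,"tx":-2.46},
    {"ty":3.96,"tx":-2.46},
    {},
    {},
    {},
  ],
)

```text
validation failed for argument at $.se...
```

drive_tool(
  series=[
    {"tx":0,"ty":0,"tz":-2.7,"turn":6.83},
    {"tx":0,"ty":0,"tz":-2.7,"turn":6.83},
    {"tx":0,"ty":0,"tz":-2.6,"turn":6.83},
    {"tx":-2.4,"ty":4,"tz":0,"turn":0},
    {"tx":-2.4,"ty":4,"tz":0,"turn":0},
    {"tx":-2.4,"ty":4,"tz":0,"turn":0},
    {"tx":-2.4,"ty":4,"tz":0,"turn":0},
    {"tx":-2.4,"ty":4,"tz":0,"turn":0},
    {"tx":-2.4,"ty":4,"tz":0,"turn":0},
    {"tx":-2.4,"ty":4,"tz":0,"turn":0},
  ],
  gripper=5,
  squeeze=20,
)

```text
time: 1.1
ee_pos: [0.3872, -0.3035, 0.3023]
ee_rot: [3.141, -0.0, -3.142]
wrist_force: [0.0, -0.6, -0.3]
opening: 0.577
gripper_force: 0.0
```

drive_tool(
  series=[
    {"tx":-2.45,"ty":3.94,"tz":0,"turn":0},
    {"tx":-2.45,"ty":3.94,"tz":0,"turn":0},
    {"tx":-2.45,"ty":3.94,"tz":0,"turn":0},
    {"tx":-2.45,"ty":3.94,"tz":0,"turn":0},
    {"tx":-2.45,"ty":3.94,"tz":0,"turn":0},
    {"tx":-2.45,"ty":3.94,"tz":0,"turn":0},
    {"tx":-2.45,"ty":3.94,"tz":0,"turn":0},
    {"tx":0,"ty":0,"tz":3,"turn":0},
    {"tx":0,"ty":0,"tz":3,"turn":0},
    {"tx":0,"ty":0,"tz":3,"turn":0},
  ],
)

```text
time: 2.1
ee_pos: [0.5581, -0.0289, 0.211]
ee_rot: [3.141, -0.001, -3.141]
wrist_force: [0.6, -0.4, -0.4]
opening: 0.579
gripper_force: 0.0
```

drive_tool(
  series=[
    {"tx":0,"ty":0,"tz":2,"turn":0},
    {"tx":0,"ty":0,"tz":2,"turn":0},
    {"tx":0,"ty":0,"tz":2,"turn":0},
    {"tx":0,"ty":0,"tz":2,"turn":0},
    {"tx":0,"ty":0,"tz":1.2,"turn":0},
    {"tx":0,"ty":0,"tz":0.9,"turn":0},
    {"tx":0,"ty":0,"tz":0,"turn":0},
    {"tx":0,"ty":0,"tz":0,"turn":0},
    {"tx":0,"ty":0,"tz":0,"turn":0},
    {"tx":0,"ty":0,"tz":0,"turn":0},
  ],
)

```text
time: 3.1
ee_pos: [0.5588, -0.0294, 0.1124]
ee_rot: [3.141, 0.002, -3.141]
wrist_force: [0.2, 1.0, 0.2]
opening: 0.574
gripper_force: 0.0
```

Run:
```python
from h import *
a=snap('top')['color'];b=snap('scene')['color']
im=np.hstack([cv2.resize(a[100:200,280:400],None,fx=3,fy=4),cv2.resize(b[190:290,280:400],None,fx=3.6,fy=4)])
cv2.imwrite('pics/g1.png',im[:,:,::-1]); print(observe()['ee_pos'])
```

```text
[ 0.55859669 -0.02947574  0.11215358]
```

View pics/g1.png

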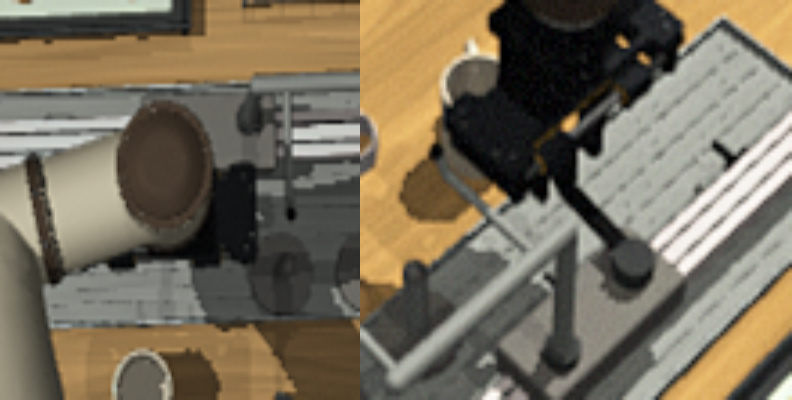

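drive_tool(
  series=[
    {"tx":0,"ty":0,"tz":0,"turn":0},
    {"tx":0,"ty":0,"tz":0,"turn":0},
    {"tx":0,"ty":0,"tz":0,"turn":0},
    {"tx":0,"ty":0,"tz":0,"turn":0},
    {"tx":0,"ty":0,"tz":0,"turn":0},
    {"tx":0,"ty":0,"tz":0,"turn":0},
    {"tx":0,"ty":0,"tz":0,"turn":0},
    {"tx":0,"ty":0,"tz":0,"turn":0},
    {"tx":0,"ty":0,"tz":0,"turn":0},
    {"tx":0,"ty":0,"tz":0,"turn":0},
  ],
  gripper=0,
  squeeze=8,
)

```text
time: 4.2
ee_pos: [0.5583, -0.0296, 0.1116]
ee_rot: [-3.142, -0.0, -3.141]
wrist_force: [-0.3, -1.3, 0.2]
opening: 0.249
gripper_force: 8.0
```

drive_tool(
  series=[
    {"tx":-0.21,"ty":1.16,"tz":0,"turn":0},
    {"tx":-0.37,"ty":1.12,"tz":0,"turn":0},
    {"tx":-0.52,"ty":1.06,"tz":0,"turn":0},
    {"tx":-0.66,"ty":0.98,"tz":0,"turn":0},
    {"tx":-0.79,"ty":0.88,"tz":0,"turn":0},
    {"tx":-0.91,"ty":0.76,"tz":0,"turn":0},
    {"tx":-1.0,"ty":0.63,"tz":0,"turn":0},
    {"tx":-1.08,"ty":0.48,"tz":0,"turn":0},
    {"tx":-1.13,"ty":0.33,"tz":0,"turn":0},
    {"tx":-1.17,"ty":0.16,"tz":0,"turn":0},
  ],
)

```text
time: 5.2
ee_pos: [0.6377, 0.0471, 0.1115]
ee_rot: [3.141, 0.0, -3.141]
wrist_force: [-3.0, -0.0, 2.3]
opening: 0.249
gripper_force: 8.0
```

Run:
```python
from h import *
a=snap('top')['color'];b=snap('scene')['color']
im=np.hstack([cv2.resize(a[100:200,260:380],None,fx=3,fy=4),cv2.resize(b[190:290,290:410],None,fx=3.6,fy=4)])
cv2.imwrite('pics/g2.png',im[:,:,::-1]); print(observe()['ee_pos'])
```

```text
[0.63956237 0.04711181 0.11160644]
```

View pics/g2.png

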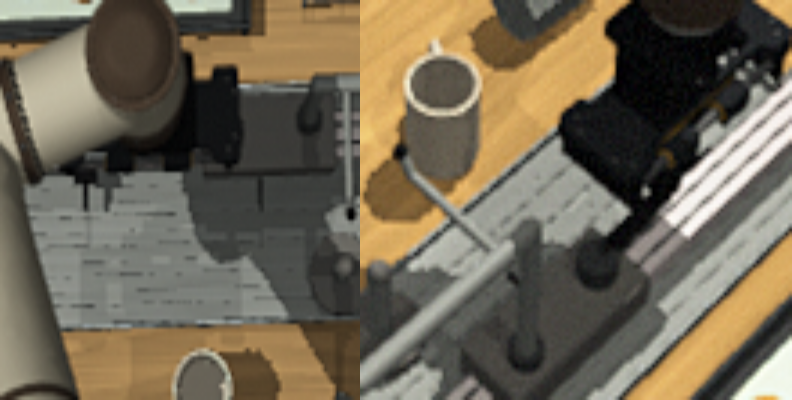

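drive_tool(
  series=[
    {"tx":0,"ty":2,"tz":0,"turn":0},
    {"tx":0,"ty":2.5,"tz":0,"turn":0},
    {"tx":0,"ty":2.5,"tz":0,"turn":0},
    {"tx":0,"ty":2.5,"tz":0,"turn":0},
    {"tx":0,"ty":2.5,"tz":0,"turn":0},
    {"tx":0,"ty":2.5,"tz":0,"turn":0},
    {"tx":0,"ty":2.5,"tz":0,"turn":0},
    {"tx":0,"ty":1.9,"tz":0,"turn":0},
    {"tx":0,"ty":1,"tz":0,"turn":0},
    {"tx":0,"ty":0,"tz":0,"turn":0},
  ],
)

```text
time: 6.3
ee_pos: [0.6376, 0.2454, 0.1116]
ee_rot: [-3.141, 0.002, -3.141]
wrist_force: [1.2, -2.4, 0.7]
opening: 0.25
gripper_force: 8.0
```

Run:
```python
from h import *
A=[snap('top')['color'].astype(float) for _ in range(3)]
a=np.mean(A,0).astype(np.uint8);b=snap('scene')['color']
im=np.hstack([cv2.resize(a[130:170,260:310],None,fx=8,fy=8,interpolation=cv2.INTER_NEAREST),cv2.resize(b[200:240,355:395],None,fx=8,fy=8)])
cv2.imwrite('pics/g3.png',im[:,:,::-1]); print(observe()['ee_pos'],observe()['wrist_force'])
```

```text
[0.63742097 0.24531106 0.11165189] [ 2.62901101  0.83155303 -0.3831977 ]
```

View pics/g3.png

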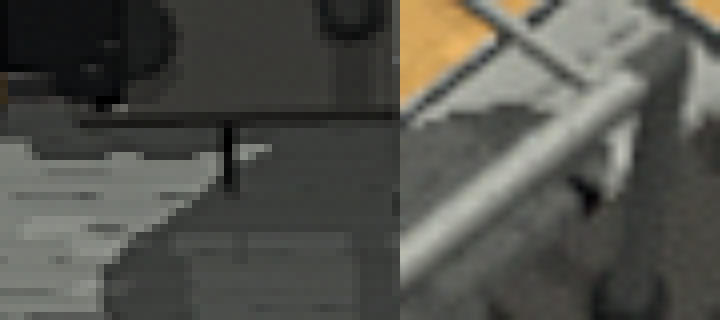

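drive_tool(
  series=[
    {"tx":1.17,"ty":-0.16,"tz":0,"turn":0},
    {"tx":1.13,"ty":-0.33,"tz":0,"turn":0},
    {"tx":1.08,"ty":-0.48,"tz":0,"turn":0},
    {"tx":1.0,"ty":-0.63,"tz":0,"turn":0},
    {"tx":0.91,"ty":-0.76,"tz":0,"turn":0},
    {"tx":0.79,"ty":-0.88,"tz":0,"turn":0},
    {"tx":0.66,"ty":-0.98,"tz":0,"turn":0},
    {"tx":0.52,"ty":-1.06,"tz":0,"turn":0},
    {"tx":0.37,"ty":-1.12,"tz":0,"turn":0},
    {"tx":0.21,"ty":-1.16,"tz":0,"turn":0},
  ],
)

```text
time: 7.5
ee_pos: [0.557, 0.1683, 0.1116]
ee_rot: [-3.141, -0.002, -3.141]
wrist_force: [-2.8, 3.5, 1.8]
opening: 0.251
gripper_force: 8.0
```

drive_tool(
  series=[
    {"tx":0,"ty":-0.3,"tz":0,"turn":0},
    {"tx":0,"ty":-0.3,"tz":0,"turn":0},
    {"tx":0,"ty":-0.2,"tz":0,"turn":0},
    {"tx":0,"ty":0,"tz":0,"turn":0},
    {"tx":0,"ty":0,"tz":0,"turn":0},
    {"tx":0,"ty":0,"tz":0,"turn":0},
    {"tx":0,"ty":0,"tz":0,"turn":0},
    {"tx":0,"ty":0,"tz":0,"turn":0},
    {"tx":0,"ty":0,"tz":0,"turn":0},
    {"tx":0,"ty":0,"tz":0,"turn":0},
  ],
)

```text
time: 8.5
ee_pos: [0.5568, 0.1603, 0.1115]
ee_rot: [-3.14, -0.004, 3.141]
wrist_force: [-6.3, 0.9, 4.6]
opening: 0.247
gripper_force: 8.0
```

drive_tool(
  series=[
    {"tx":0,"ty":-0.1,"tz":0,"turn":0},
    {"tx":0,"ty":-0.1,"tz":0,"turn":0},
    {"tx":0,"ty":-0.1,"tz":0,"turn":0},
    {"tx":0,"ty":0,"tz":0,"turn":0},
    {"tx":0,"ty":0,"tz":0,"turn":0},
    {"tx":0,"ty":0,"tz":0,"turn":0},
    {"tx":0,"ty":0,"tz":0,"turn":0},
    {"tx":0,"ty":0,"tz":0,"turn":0},
    {"tx":0,"ty":0,"tz":0,"turn":0},
    {"tx":0,"ty":0,"tz":0,"turn":0},
  ],
)

```text
time: 9.5
ee_pos: [0.5579, 0.1598, 0.1116]
ee_rot: [3.14, -0.0, -3.141]
wrist_force: [-6.1, 7.7, 2.9]
opening: 0.251
gripper_force: 8.0
```

drive_tool(
  series=[
    {"tx":0,"ty":0,"tz":0,"turn":0},
    {"tx":0,"ty":0,"tz":0,"turn":0},
    {"tx":0,"ty":0,"tz":0,"turn":0},
    {"tx":0,"ty":0,"tz":-2,"turn":0},
    {"tx":0,"ty":0,"tz":-3,"turn":0},
    {"tx":0,"ty":0,"tz":-3,"turn":0},
    {"tx":0,"ty":0,"tz":-3,"turn":0},
    {"tx":0,"ty":0,"tz":-3,"turn":0},
    {"tx":0,"ty":0,"tz":-3,"turn":0},
    {"tx":0,"ty":0,"tz":-2,"turn":0},
  ],
  gripper=5,
)

```text
time: 10.5
ee_pos: [0.559, 0.1577, 0.3041]
ee_rot: [3.141, 0.003, 3.141]
wrist_force: [0.6, 0.3, 0.5]
opening: 0.574
gripper_force: 0.0
```

drive_tool(
  series=[
    {"tx":3,"ty":-1,"tz":0,"turn":-8.5},
    {"tx":3,"ty":-1,"tz":0,"turn":-8.5},
    {"tx":3,"ty":0,"tz":0,"turn":-8.5},
    {"tx":0,"ty":0,"tz":0,"turn":-8.5},
    {"tx":0,"ty":0,"tz":0,"turn":-8.5},
    {"tx":0,"ty":0,"tz":0,"turn":-8.5},
    {"tx":0,"ty":0,"tz":0,"turn":-8.5},
    {"tx":0,"ty":0,"tz":0,"turn":-8.5},
    {"tx":0,"ty":0,"tz":0,"turn":-8.5},
    {"tx":0,"ty":0,"tz":0,"turn":-8.5},
  ],
  gripper=8.7,
)

```text
time: 11.5
ee_pos: [0.4715, 0.1246, 0.3015]
ee_rot: [3.142, -0.001, -1.653]
wrist_force: [0.1, -0.6, 0.2]
opening: 0.999
gripper_force: 0.0
```

```bash
cat >> h.py <<'E'
def tumb(W,u,v,du=22,dv=18):
    P=W[v-dv:v+dv+1,u-du:u+du+1].reshape(-1,3); P=P[(P[:,2]>.045)&(P[:,2]<.09)]
    r=cv2.minAreaRect(P[:,:2].astype(np.float32)); b=cv2.boxPoints(r)
    c=np.median(P[:,2]); e=[b[1]-b[0],b[2]-b[1]]; L=max(e,key=np.linalg.norm); L=L*np.sign(L[1])
    return np.round(r[0],4),np.round(r[1],3),round(np.degrees(np.arctan2(L[0],L[1])),1),len(P)
E
python3 - <<'E'
from h import *
c=snap('top');a=c['color'];W=cloud(c)
s=snap('scene'); b=s['color']
im=np.vstack([cv2.resize(a[115:255,195:460],(660,350)),cv2.resize(b[190:290,270:430],(660,250))])
cv2.imwrite('pics/g4.png',im[:,:,::-1]); print(observe()['ee_pos'],observe()['ee_rot'],observe()['q'])
for u,v in [(274,213),(382,211),(433,209)]: print(tumb(W,u,v))
E
```

```text
[0.47145875 0.12464836 0.30148174] [ 3.14155869e+00 -7.62722524e-04 -1.65893338e+00] [ 5.92710345e-01  9.74657839e-02 -1.78588928e-01  5.93680251e-04
 -1.29524815e+00 -6.81009082e-01]
(array([0.386 , 0.1802]), array([0.095, 0.058]), np.float32(1.5), 238)
(array([ 0.3823, -0.1858]), array([0.095, 0.062]), np.float32(23.5), 481)
(array([ 0.3842, -0.3611]), array([0.096, 0.061]), np.float32(10.2), 480)
```

View pics/g4.png

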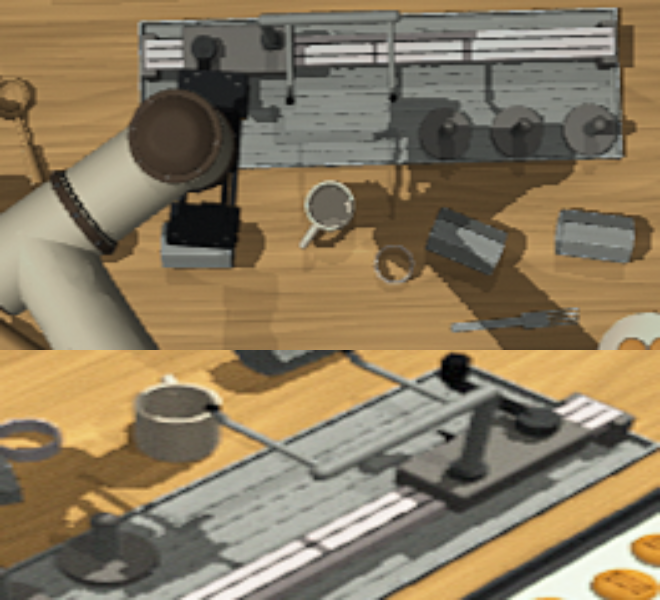

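Add to h.py:
```python
def go(x,y,z,yaw=None,frm=None,fyaw=None):
    s=observe(); p=np.array(frm if frm else s['ee_pos']); y0=np.degrees(s['ee_rot'][2]) if fyaw is None else fyaw
    yaw=y0 if yaw is None else yaw
    t=-((yaw-y0+180)%360-180); a=np.radians(yaw); d=np.array([x,y,z])-p
    print('turn first %.1f, then cm: tx %.2f ty %.2f tz %.2f'%(t,100*(np.cos(a)*d[0]+np.sin(a)*d[1]),100*(np.sin(a)*d[0]-np.cos(a)*d[1]),-100*d[2]))
def pick(c,phi,end=.0375):
    m=np.array([np.sin(np.radians(phi)),np.cos(np.radians(phi))]); return (*(np.array(c)-end*m),)
```

```text
(no output)
```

drive_tool(
  series=[
    {"tx":0,"ty":0,"tz":0,"turn":-3.5},
    {"tx":-0.5,"ty":2.5,"tz":0,"turn":0},
    {"tx":-0.5,"ty":2.5,"tz":2,"turn":0},
    {"tx":-0.58,"ty":2.5,"tz":2.5,"turn":0},
    {"tx":0,"ty":1.2,"tz":3,"turn":0},
    {"tx":0,"ty":0,"tz":3,"turn":0},
    {"tx":0,"ty":0,"tz":3,"turn":0},
    {"tx":0,"ty":0,"tz":3,"turn":0},
    {"tx":0,"ty":0,"tz":2.5,"turn":0},
    {"tx":0,"ty":0,"tz":1,"turn":0},
  ],
)

```text
time: 12.6
ee_pos: [0.3837, 0.1421, 0.0996]
ee_rot: [3.138, -0.003, -1.6]
wrist_force: [-0.2, -0.4, -0.3]
opening: 1.001
gripper_force: 0.0
```

drive_tool(
  series=[
    {"tx":0,"ty":0,"tz":2,"turn":0},
    {"tx":0,"ty":0,"tz":2,"turn":0},
    {"tx":0,"ty":0,"tz":2,"turn":0},
    {"tx":0,"ty":0,"tz":1.5,"turn":0},
    {"tx":0,"ty":0,"tz":1.4,"turn":0},
    {"tx":0,"ty":0,"tz":0,"turn":0},
    {"tx":0,"ty":0,"tz":0,"turn":0},
    {"tx":0,"ty":0,"tz":0,"turn":0},
    {"tx":0,"ty":0,"tz":0,"turn":0},
    {"tx":0,"ty":0,"tz":0,"turn":0},
  ],
)

```text
time: 13.6
ee_pos: [0.3852, 0.1437, 0.0132]
ee_rot: [-3.14, 0.001, -1.597]
wrist_force: [-0.0, 0.7, 0.2]
opening: 0.999
gripper_force: 0.0
```

drive_tool(
  series=[
    {"tx":0,"ty":0,"tz":0,"turn":0},
    {"tx":0,"ty":0,"tz":0,"turn":0},
    {"tx":0,"ty":0,"tz":0,"turn":0},
    {"tx":0,"ty":0,"tz":0,"turn":0},
    {"tx":0,"ty":0,"tz":0,"turn":0},
    {"tx":0,"ty":0,"tz":0,"turn":0},
    {"tx":0,"ty":0,"tz":0,"turn":0},
    {"tx":0,"ty":0,"tz":0,"turn":0},
    {"tx":0,"ty":0,"tz":0,"turn":0},
    {"tx":0,"ty":0,"tz":0,"turn":0},
  ],
  gripper=0,
  squeeze=3,
)

```text
time: 14.6
ee_pos: [0.3847, 0.1433, 0.0125]
ee_rot: [3.141, -0.0, -1.597]
wrist_force: [-1.6, 0.7, 1.5]
opening: 0.707
gripper_force: 3.0
```

drive_tool(
  series=[
    {"tx":0,"ty":0,"tz":-0.5,"turn":0},
    {"tx":0,"ty":0,"tz":-1,"turn":0},
    {"tx":0,"ty":0,"tz":-1,"turn":0},
    {"tx":0,"ty":0,"tz":-1,"turn":0},
    {"tx":0,"ty":0,"tz":-1,"turn":0},
    {"tx":0,"ty":0,"tz":-1,"turn":0},
    {"tx":0,"ty":0,"tz":-1,"turn":0},
    {"tx":0,"ty":0,"tz":-1.5,"turn":0},
    {"tx":0,"ty":0,"tz":-2,"turn":0},
    {"tx":0,"ty":0,"tz":-2,"turn":0},
  ],
)

```text
time: 15.6
ee_pos: [0.3846, 0.1432, 0.1333]
ee_rot: [3.141, -0.0, -1.597]
wrist_force: [-0.0, 0.0, -1.2]
opening: 0.711
gripper_force: 3.0
```

Run:
```python
from h import *
c=snap('scene'); u,v=map(int,proj(c,observe()['ee_pos'])); print(u,v,observe()['ee_pos'],observe()['opening'])
W=cloud(c); x,y,z=observe()['ee_pos']
P=W.reshape(-1,3); P=P[(abs(P[:,0]-x)<.06)&(abs(P[:,1]-y)<.11)&(P[:,2]>.012)&(P[:,2]<.15)]
h,e=np.histogram(P[:,1]-y,np.arange(-.11,.12,.02)); print(h,e.round(2)); print(P[:,2].min(),len(P))
cv2.imwrite('pics/g5.png',cv2.resize(c['color'][v-50:v+50,u-60:u+60],None,fx=5,fy=5)[:,:,::-1])
```

```text
335 168 [0.38662119 0.14454696 0.1364855 ] 0.7148279273536898
[ 0  0  0  0 95 23  3 20 25  5  0] [-0.11 -0.09 -0.07 -0.05 -0.03 -0.01  0.01  0.03  0.05  0.07  0.09  0.11]
0.08325563696680252 171
```

View pics/g5.png

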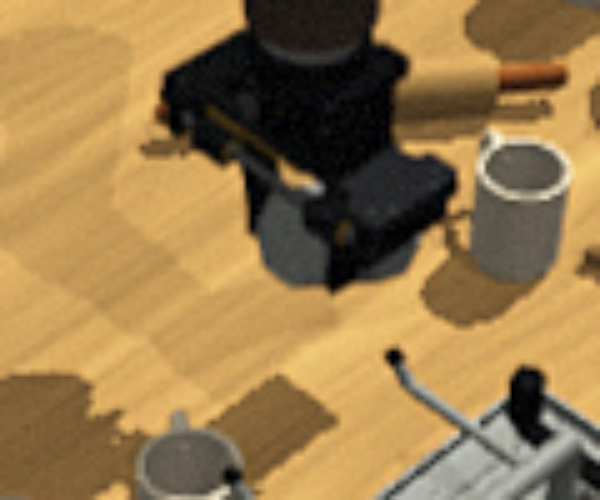

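Run:
```python
from h import *
c=load('scene'); W=cloud(c); x,y,z=observe()['ee_pos']
P=W.reshape(-1,3); P=P[(abs(P[:,0]-x)<.034)&(abs(P[:,1]-y)<.11)&(P[:,2]>.012)&(P[:,2]<.2)]
for a in np.arange(-.06,.1,.01):
    Q=P[(P[:,1]-y>=a)&(P[:,1]-y<a+.01)]
    if len(Q): print(a.round(2),len(Q),Q[:,2].min().round(3),Q[:,2].max().round(3),(Q[:,0].min()-x).round(3),(Q[:,0].max()-x).round(3))
```

```text
-0.03 12 0.128 0.139 -0.015 0.016
-0.02 89 0.13 0.187 -0.034 0.034
-0.01 88 0.13 0.177 -0.034 0.03
0.0 21 0.161 0.189 -0.034 0.0
0.01 4 0.177 0.181 -0.016 -0.007
0.02 4 0.117 0.176 -0.008 0.029
0.03 7 0.104 0.126 0.018 0.033
0.04 12 0.089 0.124 0.013 0.031
0.05 9 0.083 0.125 0.013 0.031
0.06 16 0.092 0.124 0.023 0.033
0.07 5 0.115 0.122 0.03 0.033
```

drive_tool(
  series=[
    {"tx":0,"ty":0,"tz":-4.5,"turn":-1.5},
    {"tx":0,"ty":0,"tz":-1.8,"turn":0},
    {"tx":3,"ty":0,"tz":0,"turn":0},
    {"tx":3,"ty":0,"tz":0,"turn":0},
    {"tx":3,"ty":0,"tz":0,"turn":0},
    {"tx":3,"ty":0,"tz":0,"turn":0},
    {"tx":3,"ty":0,"tz":0,"turn":0},
    {"tx":3,"ty":0,"tz":0,"turn":0},
    {"tx":3,"ty":0,"tz":0,"turn":0},
    {"tx":3,"ty":0,"tz":0,"turn":0},
  ],
)

```text
time: 16.65
ee_pos: [0.3845, -0.0978, 0.1954]
ee_rot: [-3.141, 0.0, -1.571]
wrist_force: [0.9, 0.4, -1.0]
opening: 0.714
gripper_force: 3.0
```

drive_tool(
  series=[
    {"tx":3,"ty":0,"tz":0,"turn":0},
    {"tx":3,"ty":0,"tz":0,"turn":0},
    {"tx":3,"ty":-1,"tz":0,"turn":0},
    {"tx":3,"ty":-2,"tz":0,"turn":0},
    {"tx":1,"ty":-3,"tz":0,"turn":0},
    {"tx":0,"ty":-3,"tz":0,"turn":0},
    {"tx":0,"ty":-3,"tz":0,"turn":0},
    {"tx":0,"ty":-2.3,"tz":0,"turn":0},
    {"tx":0,"ty":0,"tz":0,"turn":0},
    {"tx":0,"ty":0,"tz":0,"turn":0},
  ],
)

```text
time: 17.65
ee_pos: [0.5275, -0.2263, 0.1945]
ee_rot: [3.14, 0.001, -1.571]
wrist_force: [0.5, 0.2, -0.5]
opening: 0.709
gripper_force: 3.0
```

```bash
cat >> h.py <<'E'
def held():
    x,y,z=observe()['ee_pos']; print(np.round([x,y,z],4))
    for n in('scene','top'):
        c=snap(n); P=cloud(c).reshape(-1,3); P=P[(abs(P[:,0]-x)<.034)&(abs(P[:,1]-y)<.12)&(P[:,2]>.03)&(P[:,2]<z+.03)]
        for a in np.arange(-.06,.1,.01):
            Q=P[(P[:,1]-y>=a)&(P[:,1]-y<a+.01)]
            if len(Q): print(n,a.round(2),len(Q),'z',(Q[:,2].min()-z).round(3),(Q[:,2].max()-z).round(3),'x',(Q[:,0].min()-x).round(3),(Q[:,0].max()-x).round(3))
E
python3 - <<'E'
from h import *
held()
c=load('scene');u,v=map(int,proj(c,observe()['ee_pos']))
cv2.imwrite('pics/g6.png',cv2.resize(c['color'][v-50:v+50,max(u-60,0):u+60],None,fx=5,fy=5)[:,:,::-1])
E
```

```text
[ 0.5275 -0.2263  0.1945]
scene -0.05 78 z -0.164 -0.091 x -0.004 0.015
scene -0.04 45 z -0.163 -0.092 x -0.006 0.014
scene -0.03 164 z -0.13 0.025 x -0.013 0.021
scene -0.02 160 z -0.072 0.025 x -0.033 0.029
scene -0.01 86 z -0.072 0.03 x -0.033 0.034
scene 0.0 46 z -0.071 0.026 x -0.03 0.033
scene 0.01 38 z -0.073 0.023 x -0.031 0.033
scene 0.02 8 z -0.06 -0.038 x 0.023 0.031
scene 0.03 4 z -0.071 -0.066 x 0.014 0.018
scene 0.05 77 z -0.164 -0.093 x -0.002 0.015
scene 0.06 45 z -0.163 -0.094 x -0.003 0.015
top -0.02 3 z 0.018 0.025 x -0.025 -0.021
top -0.01 8 z 0.016 0.025 x -0.025 -0.018
top 0.0 9 z 0.018 0.028 x -0.028 -0.015
top 0.01 9 z 0.014 0.028 x -0.027 -0.002
top 0.02 18 z -0.062 0.028 x -0.029 -0.002
top 0.03 48 z -0.076 0.029 x -0.022 0.007
top 0.04 8 z -0.074 -0.043 x -0.004 0.011
top 0.05 10 z -0.164 -0.095 x -0.006 0.009
top 0.06 22 z -0.16 -0.089 x -0.006 0.013
top 0.07 10 z -0.16 -0.097 x -0.003 0.009
```

View pics/g6.png

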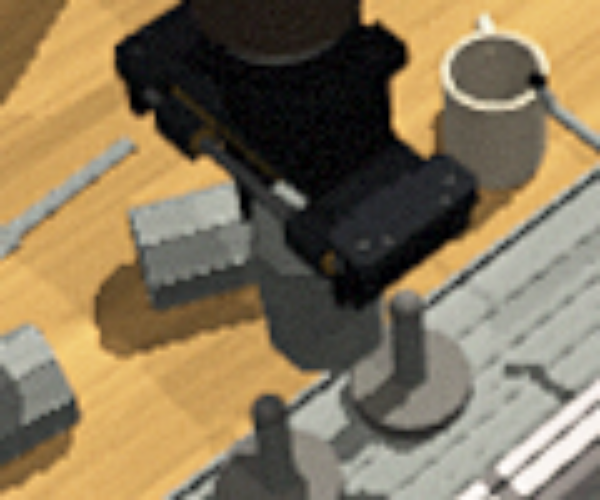

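drive_tool(
  series=[
    {"tx":-2,"ty":-0.25,"tz":0,"turn":0},
    {"tx":-2.1,"ty":0,"tz":0,"turn":0},
    {"tx":-2,"ty":0,"tz":0,"turn":0},
    {"tx":0,"ty":0,"tz":0,"turn":0},
    {"tx":0,"ty":0,"tz":2,"turn":0},
    {"tx":0,"ty":0,"tz":2,"turn":0},
    {"tx":0,"ty":0,"tz":2,"turn":0},
    {"tx":0,"ty":0,"tz":1.5,"turn":0},
    {"tx":0,"ty":0,"tz":1,"turn":0},
    {"tx":0,"ty":0,"tz":1,"turn":0},
  ],
)

```text
time: 18.75
ee_pos: [0.5303, -0.1661, 0.1004]
ee_rot: [-3.141, -0.0, -1.571]
wrist_force: [-0.0, 0.2, -1.2]
opening: 0.71
gripper_force: 3.0
```

drive_tool(
  series=[
    {"tx":0,"ty":0,"tz":0.3,"turn":0},
    {"tx":0,"ty":0,"tz":0.3,"turn":0},
    {"tx":0,"ty":0,"tz":0.2,"turn":0},
    {"tx":0,"ty":0,"tz":0.2,"turn":0},
    {"tx":0,"ty":0,"tz":0,"turn":0},
    {"tx":0,"ty":0,"tz":0,"turn":0},
    {"tx":0,"ty":0,"tz":0,"turn":0},
    {"tx":0,"ty":0,"tz":0,"turn":0},
    {"tx":0,"ty":0,"tz":0,"turn":0},
    {"tx":0,"ty":0,"tz":0,"turn":0},
  ],
)

```text
time: 19.75
ee_pos: [0.5308, -0.1656, 0.0907]
ee_rot: [-3.141, -0.0, -1.57]
wrist_force: [0.8, 1.8, 4.2]
opening: 0.714
gripper_force: 3.0
```

Run:
```python
from h import *
held()
```

```text
[ 0.5308 -0.1656  0.0907]
scene -0.03 120 z -0.06 0.029 x -0.014 0.02
scene -0.02 126 z -0.061 0.029 x -0.024 0.03
scene -0.01 75 z -0.06 0.03 x -0.034 0.034
scene 0.0 40 z -0.06 0.029 x -0.032 0.033
scene 0.01 20 z -0.06 0.028 x -0.026 0.033
scene 0.02 3 z -0.059 -0.039 x 0.03 0.032
top -0.01 5 z -0.032 0.028 x -0.026 -0.021
top 0.0 9 z 0.015 0.03 x -0.027 -0.019
top 0.02 1 z -0.017 -0.017 x -0.021 -0.021
top 0.03 20 z -0.059 0.028 x -0.021 -0.008
```

drive_tool(
  series=[
    {"tx":0,"ty":0,"tz":0,"turn":0},
    {"tx":0,"ty":0,"tz":0,"turn":0},
    {"tx":0,"ty":0,"tz":0,"turn":0},
    {"tx":0,"ty":0,"tz":-1,"turn":0},
    {"tx":0,"ty":0,"tz":-2,"turn":0},
    {"tx":0,"ty":0,"tz":-2.5,"turn":0},
    {"tx":0,"ty":0,"tz":-2.5,"turn":0},
    {"tx":0,"ty":0,"tz":-2.5,"turn":0},
    {"tx":0,"ty":0,"tz":-2.5,"turn":0},
    {"tx":0,"ty":0,"tz":-1,"turn":0},
  ],
  gripper=7.6,
)

```text
time: 20.85
ee_pos: [0.5316, -0.1659, 0.234]
ee_rot: [-3.136, -0.001, -1.57]
wrist_force: [-0.2, 1.1, 0.3]
opening: 0.874
gripper_force: 0.0
```

```bash
cat >> h.py <<'E'
def survey():
    for n in('top','scene'):
        c=snap(n); P=cloud(c).reshape(-1,3); P=P[np.isfinite(P[:,0])]
        for nm,(x,y) in dict(tA=(.386,.18),tB=(.382,-.186),tC=(.384,-.361),m1=(.433,-.002),m2=(.396,.355)).items():
            Q=P[(np.hypot(P[:,0]-x,P[:,1]-y)<.075)&(P[:,2]>.03)&(P[:,2]<.1)]
            if len(Q)>40:
                r=cv2.minAreaRect(Q[:,:2].astype(np.float32)); b=cv2.boxPoints(r); L=max([b[1]-b[0],b[2]-b[1]],key=np.linalg.norm); L=L*np.sign(L[1])
                print(n,nm,len(Q),np.round(r[0],4),np.round(r[1],3),'phi',round(float(np.degrees(np.arctan2(L[0],L[1]))),1),'zmax',Q[:,2].max().round(3))
def pegs():
    for n in('scene','top'):
        P=cloud(load(n)).reshape(-1,3)
        for i,y in enumerate((-.162,-.262,-.362)):
            Q=P[(np.hypot(P[:,0]-.53,P[:,1]-y)<.05)&(P[:,2]>.1)&(P[:,2]<.14)]
            if len(Q)>20: print(n,'peg',i,len(Q),np.round(cv2.minAreaRect(Q[:,:2].astype(np.float32))[:2],4).tolist(),Q[:,2].min().round(3),np.median(Q[:,2]).round(4),Q[:,2].max().round(3))
E
python3 - <<'E'
from h import *
survey();pegs();go(*pick((.3823,-.1858),23.5,.0395),.1,-113.5)
E
```

```text
top tB 519 [ 0.3824 -0.1862] [0.095 0.063] phi 24.1 zmax 0.074
top tC 524 [ 0.3843 -0.3607] [0.096 0.063] phi 8.5 zmax 0.072
top m2 232 [0.3819 0.3554] [0.065 0.094] phi -89.1 zmax 0.098
scene tB 624 [ 0.3796 -0.1785] [0.108 0.078] phi 22.4 zmax 0.071
scene tC 742 [ 0.3845 -0.3613] [0.095 0.067] phi 9.2 zmax 0.069
scene m2 405 [0.3849 0.3537] [0.09 0.07] phi 83.0 zmax 0.09
scene peg 0 405 [[0.532, -0.1575], [0.062, 0.064]] 0.1 0.1144 0.121
top peg 0 92 [[0.5206, -0.1557], [0.0336, 0.0599]] 0.1 0.1141 0.126
turn first 23.5, then cm: tx 11.73 ty 12.84 tz 13.23
```

drive_tool(
  series=[
    {"tx":0,"ty":0,"tz":0,"turn":7.8},
    {"tx":0,"ty":0,"tz":0,"turn":7.8},
    {"tx":0,"ty":0,"tz":0,"turn":7.9},
    {"tx":2.35,"ty":2.57,"tz":0,"turn":0},
    {"tx":2.35,"ty":2.57,"tz":0,"turn":0},
    {"tx":2.35,"ty":2.57,"tz":0,"turn":0},
    {"tx":2.35,"ty":2.57,"tz":0,"turn":0},
    {"tx":2.35,"ty":2.57,"tz":0,"turn":0},
    {"tx":0,"ty":0,"tz":3,"turn":0},
    {"tx":0,"ty":0,"tz":3,"turn":0},
  ],
  gripper=8.7,
)

```text
time: 21.95
ee_pos: [0.3644, -0.2222, 0.1696]
ee_rot: [-3.141, 0.001, -1.982]
wrist_force: [0.4, -0.2, -0.6]
opening: 1.0
gripper_force: 0.0
```

drive_tool(
  series=[
    {"tx":0,"ty":0,"tz":3,"turn":0},
    {"tx":0,"ty":0,"tz":3,"turn":0},
    {"tx":0,"ty":0,"tz":2,"turn":0},
    {"tx":0,"ty":0,"tz":2,"turn":0},
    {"tx":0,"ty":0,"tz":2,"turn":0},
    {"tx":0,"ty":0,"tz":2,"turn":0},
    {"tx":0,"ty":0,"tz":1.2,"turn":0},
    {"tx":0,"ty":0,"tz":0.9,"turn":0},
    {"tx":0,"ty":0,"tz":0,"turn":0},
    {"tx":0,"ty":0,"tz":0,"turn":0},
  ],
)

```text
time: 22.95
ee_pos: [0.3655, -0.2221, 0.0094]
ee_rot: [3.141, -0.0, -1.981]
wrist_force: [-0.7, -0.5, 0.3]
opening: 1.0
gripper_force: 0.0
```

drive_tool(
  series=[
    {"tx":0,"ty":0,"tz":0,"turn":0},
    {"tx":0,"ty":0,"tz":0,"turn":0},
    {"tx":0,"ty":0,"tz":0,"turn":0},
    {"tx":0,"ty":0,"tz":0,"turn":0},
    {"tx":0,"ty":0,"tz":0,"turn":0},
    {"tx":0,"ty":0,"tz":0,"turn":0},
    {"tx":0,"ty":0,"tz":0,"turn":0},
    {"tx":0,"ty":0,"tz":0,"turn":0},
    {"tx":0,"ty":0,"tz":0,"turn":0},
    {"tx":0,"ty":0,"tz":0,"turn":0},
  ],
  gripper=0,
  squeeze=3,
)

```text
time: 23.95
ee_pos: [0.3658, -0.2222, 0.0096]
ee_rot: [-3.141, 0.0, -1.981]
wrist_force: [-0.2, -0.1, 3.8]
opening: 0.714
gripper_force: 3.0
```

drive_tool(
  series=[
    {"tx":0,"ty":0,"tz":-0.5,"turn":0},
    {"tx":0,"ty":0,"tz":-1,"turn":0},
    {"tx":0,"ty":0,"tz":-1,"turn":0},
    {"tx":0,"ty":0,"tz":-1,"turn":0},
    {"tx":0,"ty":0,"tz":-1,"turn":0},
    {"tx":0,"ty":0,"tz":-1,"turn":0},
    {"tx":0,"ty":0,"tz":-1,"turn":0},
    {"tx":0,"ty":0,"tz":-1.5,"turn":0},
    {"tx":0,"ty":0,"tz":-2,"turn":0},
    {"tx":0,"ty":0,"tz":-2,"turn":0},
  ],
)

```text
time: 24.95
ee_pos: [0.3654, -0.222, 0.1306]
ee_rot: [3.141, -0.0, -1.981]
wrist_force: [-0.3, 0.9, -0.7]
opening: 0.711
gripper_force: 3.0
```

drive_tool(
  series=[
    {"tx":0,"ty":0,"tz":0,"turn":0},
    {"tx":0,"ty":0,"tz":-4.5,"turn":0},
    {"tx":0,"ty":0,"tz":-2.2,"turn":0},
    {"tx":0,"ty":0,"tz":0,"turn":-7.8},
    {"tx":0,"ty":0,"tz":0,"turn":-7.8},
    {"tx":0,"ty":0,"tz":0,"turn":-7.9},
    {"tx":1.5,"ty":-4,"tz":0,"turn":0},
    {"tx":1.5,"ty":-4.4,"tz":0,"turn":0},
    {"tx":1.6,"ty":-4.4,"tz":0,"turn":0},
    {"tx":0,"ty":-3.6,"tz":0,"turn":0},
  ],
)

```text
time: 25.95
ee_pos: [0.5312, -0.2694, 0.195]
ee_rot: [3.14, 0.0, -1.572]
wrist_force: [-0.7, -0.3, -1.4]
opening: 0.711
gripper_force: 3.0
```

Run:
```python
from h import *
held();print(observe()['gripper_force'],observe()['opening'])
```

```text
[ 0.5312 -0.2694  0.195 ]
scene -0.03 47 z -0.018 0.024 x -0.012 0.017
scene -0.02 153 z -0.072 0.023 x -0.023 0.024
scene -0.01 135 z -0.165 0.023 x -0.034 0.034
scene 0.0 105 z -0.163 0.027 x -0.033 0.034
scene 0.01 32 z -0.133 -0.029 x 0.006 0.033
scene 0.02 26 z -0.068 -0.028 x 0.029 0.034
scene 0.03 8 z -0.06 -0.038 x 0.02 0.029
scene 0.04 1 z -0.066 -0.066 x 0.015 0.015
scene 0.07 1 z -0.114 -0.114 x 0.011 0.011
scene 0.08 170 z -0.165 -0.076 x -0.015 0.026
scene 0.09 108 z -0.165 -0.076 x -0.001 0.033
top -0.02 2 z 0.017 0.018 x -0.017 -0.014
top -0.01 11 z 0.015 0.025 x -0.02 -0.011
top 0.0 9 z -0.164 0.026 x -0.021 -0.01
top 0.01 4 z 0.019 0.025 x -0.005 0.005
top 0.02 35 z -0.164 0.029 x -0.032 0.01
top 0.03 58 z -0.069 0.028 x -0.021 0.013
top 0.04 53 z -0.069 0.015 x -0.012 0.026
top 0.08 29 z -0.092 -0.072 x -0.02 0.019
top 0.09 21 z -0.086 -0.075 x -0.026 0.019
2.9961090120195877 0.7153983000221188
```

drive_tool(
  series=[
    {"tx":0,"ty":0,"tz":0,"turn":0},
    {"tx":0,"ty":0,"tz":2,"turn":0},
    {"tx":0,"ty":0,"tz":2,"turn":0},
    {"tx":0,"ty":0,"tz":1.5,"turn":0},
    {"tx":0,"ty":0,"tz":1.5,"turn":0},
    {"tx":0,"ty":0,"tz":1,"turn":0},
    {"tx":0,"ty":0,"tz":1,"turn":0},
    {"tx":-0.2,"ty":0,"tz":0.5,"turn":0},
    {"tx":-0.3,"ty":0,"tz":0.4,"turn":0},
    {"tx":0,"ty":0,"tz":0,"turn":0},
  ],
)

```text
time: 27.05
ee_pos: [0.5295, -0.2627, 0.0974]
ee_rot: [3.141, 0.0, -1.57]
wrist_force: [-0.9, -0.4, -0.8]
opening: 0.709
gripper_force: 3.0
```

drive_tool(
  series=[
    {"tx":0,"ty":0,"tz":0.3,"turn":0},
    {"tx":0,"ty":0,"tz":0.2,"turn":0},
    {"tx":0,"ty":0,"tz":0.1,"turn":0},
    {"tx":0,"ty":0,"tz":0,"turn":0},
    {"tx":0,"ty":0,"tz":0,"turn":0},
    {"tx":0,"ty":0,"tz":0,"turn":0},
    {"tx":0,"ty":0,"tz":0,"turn":0},
    {"tx":0,"ty":0,"tz":0,"turn":0},
    {"tx":0,"ty":0,"tz":0,"turn":0},
    {"tx":0,"ty":0,"tz":0,"turn":0},
  ],
)

```text
time: 28.05
ee_pos: [0.53, -0.2631, 0.0917]
ee_rot: [-3.141, -0.0, -1.571]
wrist_force: [1.4, 1.7, 4.4]
opening: 0.711
gripper_force: 3.0
```

Run:
```python
from h import *
held()
```

```text
[ 0.53   -0.2631  0.0917]
scene -0.03 25 z -0.004 0.026 x -0.011 0.016
scene -0.02 125 z -0.06 0.026 x -0.033 0.022
scene -0.01 51 z -0.06 0.028 x -0.032 0.032
scene 0.0 32 z -0.061 0.028 x -0.03 0.033
scene 0.01 16 z -0.06 -0.035 x 0.029 0.034
scene 0.02 12 z -0.061 -0.038 x 0.03 0.034
scene 0.03 1 z -0.057 -0.057 x 0.024 0.024
scene 0.07 33 z 0.008 0.029 x -0.014 0.017
scene 0.08 77 z -0.062 0.028 x -0.022 0.031
scene 0.09 128 z -0.061 0.029 x -0.03 0.034
top -0.01 8 z 0.017 0.029 x -0.025 -0.018
top 0.0 8 z 0.018 0.029 x -0.025 -0.015
top 0.01 4 z 0.022 0.025 x -0.024 -0.015
top 0.02 16 z -0.051 0.03 x -0.029 -0.002
top 0.03 39 z -0.061 0.028 x -0.026 0.003
top 0.04 39 z -0.061 0.022 x -0.017 0.014
top 0.07 11 z 0.017 0.029 x -0.009 0.01
top 0.08 28 z 0.015 0.027 x -0.022 0.01
top 0.09 40 z -0.054 0.029 x -0.029 0.01
```

drive_tool(
  series=[
    {"tx":0,"ty":0,"tz":0,"turn":0},
    {"tx":0,"ty":0,"tz":0,"turn":0},
    {"tx":0,"ty":0,"tz":0,"turn":0},
    {"tx":0,"ty":0,"tz":-1,"turn":0},
    {"tx":0,"ty":0,"tz":-2,"turn":0},
    {"tx":0,"ty":0,"tz":-2.5,"turn":0},
    {"tx":0,"ty":0,"tz":-2.5,"turn":0},
    {"tx":0,"ty":0,"tz":-2.5,"turn":0},
    {"tx":0,"ty":0,"tz":-2.5,"turn":0},
    {"tx":0,"ty":0,"tz":-1,"turn":0},
  ],
  gripper=7.6,
)

```text
time: 29.15
ee_pos: [0.5306, -0.2636, 0.235]
ee_rot: [-3.137, -0.002, -1.57]
wrist_force: [0.3, 0.4, 1.2]
opening: 0.872
gripper_force: 0.0
```

Run:
```python
from h import *
survey();pegs();go(*pick((.3843,-.3610),9,.0390),.012,-99)
```

```text
top tC 523 [ 0.3841 -0.3606] [0.096 0.062] phi 8.6 zmax 0.072
top m1 137 [ 4.204e-01 -2.000e-04] [0.064 0.091] phi -80.6 zmax 0.091
top m2 237 [0.3872 0.3666] [0.065 0.094] phi -37.0 zmax 0.099
scene tC 738 [ 0.3851 -0.3613] [0.095 0.067] phi 8.6 zmax 0.069
scene m1 470 [ 0.4212 -0.0024] [0.066 0.094] phi -84.9 zmax 0.089
scene m2 412 [0.3907 0.3634] [0.066 0.094] phi -37.0 zmax 0.092
scene peg 0 401 [[0.5332, -0.1581], [0.0628, 0.0623]] 0.1 0.1146 0.12
scene peg 1 439 [[0.5325, -0.249], [0.0632, 0.063]] 0.1 0.1143 0.12
top peg 0 61 [[0.5268, -0.1794], [0.0146, 0.0529]] 0.105 0.1132 0.124
top peg 1 203 [[0.5282, -0.2448], [0.0553, 0.054]] 0.1 0.1137 0.125
turn first 9.0, then cm: tx 15.84 ty 12.89 tz 22.13
```

drive_tool(
  series=[
    {"tx":0,"ty":0,"tz":0,"turn":4.5},
    {"tx":0,"ty":0,"tz":0,"turn":4.5},
    {"tx":3.17,"ty":2.58,"tz":0,"turn":0},
    {"tx":3.17,"ty":2.58,"tz":0,"turn":0},
    {"tx":3.17,"ty":2.58,"tz":0,"turn":0},
    {"tx":3.17,"ty":2.58,"tz":0,"turn":0},
    {"tx":3.17,"ty":2.58,"tz":0,"turn":0},
    {"tx":0,"ty":0,"tz":3,"turn":0},
    {"tx":0,"ty":0,"tz":3,"turn":0},
    {"tx":0,"ty":0,"tz":2,"turn":0},
  ],
  gripper=8.7,
)

```text
time: 30.25
ee_pos: [0.3752, -0.3984, 0.1479]
ee_rot: [3.137, 0.003, -1.73]
wrist_force: [-0.3, -0.0, 0.1]
opening: 0.998
gripper_force: 0.0
```

drive_tool(
  series=[
    {"tx":0,"ty":0,"tz":2.5,"turn":0},
    {"tx":0,"ty":0,"tz":2.5,"turn":0},
    {"tx":0,"ty":0,"tz":2,"turn":0},
    {"tx":0,"ty":0,"tz":2,"turn":0},
    {"tx":0,"ty":0,"tz":2,"turn":0},
    {"tx":0,"ty":0,"tz":1.5,"turn":0},
    {"tx":0,"ty":0,"tz":1,"turn":0},
    {"tx":0,"ty":0,"tz":0.5,"turn":0},
    {"tx":0,"ty":0,"tz":0,"turn":0},
    {"tx":0,"ty":0,"tz":0,"turn":0},
  ],
)

```text
time: 31.25
ee_pos: [0.3778, -0.3997, 0.0119]
ee_rot: [-3.141, -0.0, -1.728]
wrist_force: [0.4, -0.3, 1.0]
opening: 0.999
gripper_force: 0.0
```

drive_tool(
  series=[
    {"tx":0,"ty":0,"tz":0,"turn":0},
    {"tx":0,"ty":0,"tz":0,"turn":0},
    {"tx":0,"ty":0,"tz":0,"turn":0},
    {"tx":0,"ty":0,"tz":0,"turn":0},
    {"tx":0,"ty":0,"tz":0,"turn":0},
    {"tx":0,"ty":0,"tz":0,"turn":0},
    {"tx":0,"ty":0,"tz":0,"turn":0},
    {"tx":0,"ty":0,"tz":0,"turn":0},
    {"tx":0,"ty":0,"tz":0,"turn":0},
    {"tx":0,"ty":0,"tz":0,"turn":0},
  ],
  gripper=0,
  squeeze=3,
)

```text
time: 32.25
ee_pos: [0.3775, -0.3995, 0.0118]
ee_rot: [-3.142, -0.0, -1.728]
wrist_force: [-0.8, 0.9, 4.9]
opening: 0.714
gripper_force: 3.0
```

drive_tool(
  series=[
    {"tx":0,"ty":0,"tz":-0.5,"turn":0},
    {"tx":0,"ty":0,"tz":-1,"turn":0},
    {"tx":0,"ty":0,"tz":-1,"turn":0},
    {"tx":0,"ty":0,"tz":-1,"turn":0},
    {"tx":0,"ty":0,"tz":-1,"turn":0},
    {"tx":0,"ty":0,"tz":-1,"turn":0},
    {"tx":0,"ty":0,"tz":-1,"turn":0},
    {"tx":0,"ty":0,"tz":-1.5,"turn":0},
    {"tx":0,"ty":0,"tz":-2,"turn":0},
    {"tx":0,"ty":0,"tz":-2,"turn":0},
  ],
)

```text
time: 33.25
ee_pos: [0.3773, -0.3993, 0.1326]
ee_rot: [3.141, 0.0, -1.728]
wrist_force: [0.8, 0.6, -1.5]
opening: 0.713
gripper_force: 3.0
```

drive_tool(
  series=[
    {"tx":0,"ty":0,"tz":0,"turn":0},
    {"tx":0,"ty":0,"tz":-4.5,"turn":0},
    {"tx":0,"ty":0,"tz":-1.8,"turn":0},
    {"tx":0,"ty":0,"tz":0,"turn":-4.5},
    {"tx":0,"ty":0,"tz":0,"turn":-4.5},
    {"tx":-1,"ty":-3.8,"tz":0,"turn":0},
    {"tx":-1,"ty":-4,"tz":0,"turn":0},
    {"tx":-1,"ty":-4,"tz":0,"turn":0},
    {"tx":0,"ty":-3.5,"tz":0,"turn":0},
    {"tx":0,"ty":0,"tz":0,"turn":0},
  ],
)

```text
time: 34.25
ee_pos: [0.534, -0.3685, 0.1925]
ee_rot: [3.141, 0.0, -1.568]
wrist_force: [-1.1, 0.6, -0.8]
opening: 0.713
gripper_force: 3.0
```

Run:
```python
from h import *
held()
```

```text
[ 0.534  -0.3685  0.1925]
scene -0.03 33 z 0.003 0.018 x -0.016 0.018
scene -0.02 33 z -0.026 0.017 x -0.022 0.025
scene -0.01 81 z -0.161 0.03 x -0.032 0.024
scene 0.0 87 z -0.16 0.018 x -0.029 0.03
scene 0.01 40 z -0.153 -0.028 x -0.001 0.034
scene 0.02 32 z -0.069 -0.029 x 0.028 0.034
scene 0.03 28 z -0.068 -0.031 x 0.028 0.033
scene 0.04 20 z -0.061 -0.033 x 0.024 0.033
scene 0.05 10 z -0.063 -0.046 x 0.018 0.029
scene 0.06 1 z -0.057 -0.057 x 0.016 0.016
scene 0.08 76 z -0.162 -0.074 x -0.017 0.012
scene 0.09 122 z -0.162 -0.073 x -0.018 0.025
top -0.03 1 z 0.01 0.01 x -0.019 -0.019
top -0.02 10 z 0.006 0.019 x -0.025 -0.015
top -0.01 12 z -0.161 0.022 x -0.029 -0.015
top 0.0 8 z 0.014 0.025 x -0.019 0.003
top 0.01 14 z -0.04 0.029 x -0.032 0.018
top 0.02 42 z -0.058 0.03 x -0.033 0.029
top 0.03 91 z -0.065 0.03 x -0.033 0.03
top 0.04 93 z -0.066 0.017 x -0.032 0.029
top 0.05 68 z -0.062 -0.012 x -0.029 0.027
top 0.06 21 z -0.059 -0.039 x -0.019 0.012
```

drive_tool(
  series=[
    {"tx":0,"ty":0,"tz":0,"turn":0},
    {"tx":0,"ty":0.3,"tz":-5,"turn":0},
    {"tx":0,"ty":0,"tz":0,"turn":0},
    {"tx":0,"ty":0,"tz":0,"turn":0},
    {"tx":0,"ty":0,"tz":2,"turn":0},
    {"tx":0,"ty":0,"tz":1,"turn":0},
    {"tx":0,"ty":0,"tz":0,"turn":0},
    {"tx":0,"ty":0,"tz":-5,"turn":0},
    {"tx":0,"ty":0,"tz":0,"turn":0},
    {"tx":0,"ty":0,"tz":0,"turn":0},
  ],
)

```text
time: 35.35
ee_pos: [0.5281, -0.3699, 0.2666]
ee_rot: [-3.138, -0.002, -1.571]
wrist_force: [0.2, 0.1, -1.6]
opening: 0.711
gripper_force: 3.0
```

Run:
```python
from h import *
held()
```

```text
[ 0.5281 -0.3699  0.2666]
scene -0.03 53 z -0.011 0.019 x -0.017 0.02
scene -0.02 95 z -0.061 0.02 x -0.025 0.026
scene -0.01 122 z -0.234 0.028 x -0.033 0.031
scene 0.0 132 z -0.236 0.022 x -0.033 0.034
scene 0.01 71 z -0.235 -0.017 x 0.002 0.033
scene 0.02 43 z -0.072 -0.019 x 0.03 0.034
scene 0.03 28 z -0.066 -0.028 x 0.023 0.032
scene 0.04 16 z -0.065 -0.039 x 0.014 0.025
scene 0.05 2 z -0.063 -0.057 x 0.012 0.015
scene 0.08 35 z -0.233 -0.147 x -0.005 0.016
scene 0.09 177 z -0.236 -0.147 x -0.018 0.029
top -0.02 10 z 0.011 0.02 x -0.024 -0.015
top -0.01 13 z 0.008 0.023 x -0.027 -0.015
top 0.0 10 z 0.016 0.02 x -0.027 0.006
top 0.01 21 z -0.236 0.026 x -0.03 0.02
top 0.02 80 z -0.072 0.027 x -0.03 0.03
top 0.03 110 z -0.069 0.028 x -0.03 0.03
top 0.04 102 z -0.069 0.009 x -0.024 0.026
top 0.05 24 z -0.073 -0.045 x -0.014 0.015
```

drive_tool(
  series=[
    {"tx":1.2,"ty":-0.2,"tz":0,"turn":0},
    {"tx":0,"ty":0,"tz":2,"turn":0},
    {"tx":0,"ty":0,"tz":2.5,"turn":0},
    {"tx":0,"ty":0,"tz":2.5,"turn":0},
    {"tx":0,"ty":0,"tz":2.5,"turn":0},
    {"tx":0,"ty":0,"tz":2,"turn":0},
    {"tx":0,"ty":0,"tz":1,"turn":0},
    {"tx":-1,"ty":0,"tz":1,"turn":0},
    {"tx":-1,"ty":0,"tz":1,"turn":0},
    {"tx":-1,"ty":0,"tz":1,"turn":0},
  ],
)

```text
time: 36.45
ee_pos: [0.53, -0.3508, 0.1095]
ee_rot: [-3.14, -0.001, -1.57]
wrist_force: [-0.5, -0.2, -0.5]
opening: 0.709
gripper_force: 3.0
```

drive_tool(
  series=[
    {"tx":0,"ty":0,"tz":0.8,"turn":0},
    {"tx":0,"ty":0,"tz":0.5,"turn":0},
    {"tx":0,"ty":0,"tz":0.3,"turn":0},
    {"tx":0,"ty":0,"tz":0.2,"turn":0},
    {"tx":0,"ty":0,"tz":0,"turn":0},
    {"tx":0,"ty":0,"tz":0,"turn":0},
    {"tx":0,"ty":0,"tz":0,"turn":0},
    {"tx":0,"ty":0,"tz":0,"turn":0},
    {"tx":0,"ty":0,"tz":0,"turn":0},
    {"tx":0,"ty":0,"tz":0,"turn":0},
  ],
)

```text
time: 37.45
ee_pos: [0.5298, -0.3515, 0.0916]
ee_rot: [-3.141, -0.0, -1.571]
wrist_force: [-1.0, -0.2, 4.5]
opening: 0.716
gripper_force: 3.0
```

Run:
```python
from h import *
held()
```

```text
[ 0.5298 -0.3515  0.0916]
scene -0.04 18 z -0.062 -0.038 x -0.01 0.013
scene -0.03 156 z -0.059 0.027 x -0.015 0.027
scene -0.02 73 z -0.062 0.028 x -0.018 0.032
scene -0.01 41 z -0.061 0.03 x -0.032 0.033
scene 0.0 13 z -0.061 -0.04 x 0.029 0.032
scene 0.01 8 z -0.059 -0.039 x 0.03 0.032
scene 0.07 74 z -0.058 0.03 x -0.016 0.024
scene 0.08 127 z -0.06 0.028 x -0.026 0.033
scene 0.09 133 z -0.061 0.03 x -0.03 0.034
top -0.02 1 z 0.021 0.021 x -0.017 -0.017
top -0.01 12 z 0.016 0.029 x -0.028 -0.015
top 0.0 3 z 0.022 0.023 x -0.027 -0.02
top 0.01 14 z -0.042 0.028 x -0.027 0.013
top 0.02 43 z -0.061 0.028 x -0.026 0.017
top 0.03 48 z -0.059 0.027 x -0.018 0.017
top 0.07 23 z 0.012 0.028 x -0.015 0.021
top 0.08 36 z 0.014 0.029 x -0.024 0.021
top 0.09 8 z 0.018 0.027 x -0.027 -0.005
```

drive_tool(
  series=[
    {"tx":0,"ty":0,"tz":0,"turn":0},
    {"tx":0,"ty":0,"tz":0,"turn":0},
    {"tx":0,"ty":0,"tz":0,"turn":0},
    {"tx":0,"ty":0,"tz":-1,"turn":0},
    {"tx":0,"ty":0,"tz":-2,"turn":0},
    {"tx":0,"ty":0,"tz":-2.5,"turn":0},
    {"tx":0,"ty":0,"tz":-3,"turn":0},
    {"tx":0,"ty":0,"tz":-3,"turn":0},
    {"tx":0,"ty":0,"tz":-3,"turn":0},
    {"tx":0,"ty":0,"tz":-3,"turn":0},
  ],
  gripper=7.6,
)

```text
time: 38.55
ee_pos: [0.5293, -0.3513, 0.2685]
ee_rot: [-3.141, -0.0, -1.571]
wrist_force: [0.8, -1.1, 0.2]
opening: 0.87
gripper_force: 0.0
```

Run:
```python
from h import *
survey();pegs();print(observe()['ee_pos'],observe()['q'])
c=load('top');a=c['color'];b=load('scene')['color']
im=np.hstack([cv2.resize(a[115:245,195:330],None,fx=3,fy=3,interpolation=2),cv2.resize(b[130:260,290:415],None,fx=3,fy=3,interpolation=2)])
cv2.imwrite('pics/g7.png',im[:,:,::-1])
# rim circles
W=cloud(c)
for nm,(x,y) in dict(m1=(.433,-.002),m2=(.40,.36)).items():
    for n in('top','scene'):
        P=cloud(load(n)).reshape(-1,3); Q=P[(np.hypot(P[:,0]-x,P[:,1]-y)<.09)&(P[:,2]>.078)&(P[:,2]<.095)]
        A=np.c_[2*Q[:,:2],np.ones(len(Q))]; s=np.linalg.lstsq(A,(Q[:,:2]**2).sum(1),rcond=None)[0]
        H=P[(np.hypot(P[:,0]-s[0],P[:,1]-s[1])<.07)&(np.hypot(P[:,0]-s[0],P[:,1]-s[1])>.039)&(P[:,2]>.02)&(P[:,2]<.085)]
        d=H[:,:2].mean(0)-s[:2]
        print(nm,n,len(Q),s[:2].round(4),'r',np.sqrt(s[2]+s[0]**2+s[1]**2).round(4),'handle dir deg',np.degrees(np.arctan2(d[1],d[0])).round(1),len(H))
```

```text
top m1 135 [ 4.207e-01 -2.000e-04] [0.065 0.091] phi -81.4 zmax 0.093
top m2 233 [0.3879 0.367 ] [0.065 0.094] phi -37.4 zmax 0.093
scene m1 468 [0.4282 0.0084] [0.064 0.095] phi -29.2 zmax 0.091
scene m2 409 [0.3897 0.3646] [0.065 0.097] phi -37.0 zmax 0.091
scene peg 0 410 [[0.5323, -0.157], [0.0614, 0.0666]] 0.1 0.1142 0.122
scene peg 1 440 [[0.5325, -0.2491], [0.0615, 0.0644]] 0.101 0.1144 0.122
scene peg 2 497 [[0.5306, -0.3523], [0.0625, 0.0652]] 0.1 0.1144 0.122
top peg 0 202 [[0.5356, -0.1452], [0.0403, 0.0644]] 0.102 0.1135 0.124
top peg 2 266 [[0.5313, -0.3515], [0.0602, 0.0638]] 0.1 0.1134 0.13
[ 0.53143512 -0.35276374  0.27292122] [-0.33179231  0.37330369  0.11547251  0.00208396 -1.30186641  0.33195702]
m1 top 81 [ 0.4319 -0.0008] r 0.0311 handle dir deg 144.0 24
m1 scene 102 [ 0.4342 -0.0033] r 0.0305 handle dir deg 143.0 14
m2 top 83 [0.3941 0.3565] r 0.0314 handle dir deg 141.8 48
m2 scene 98 [0.3963 0.3549] r 0.0312 handle dir deg 121.0 21
```

View pics/g7.png

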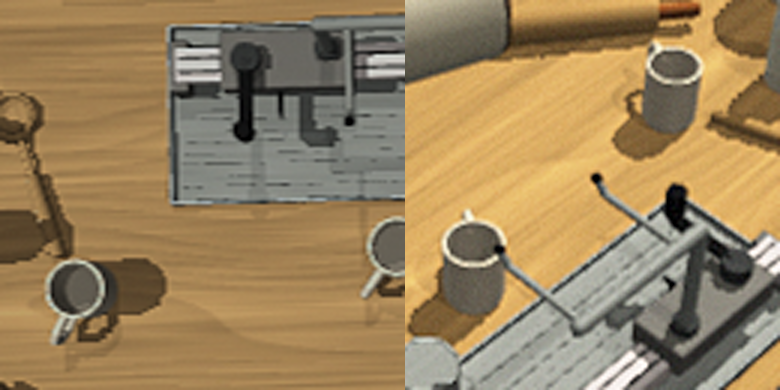

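Run:
```python
from h import *
t=load('top');s=load('scene')
for z in(.238,.244): print('ball0',rp(t,(349.5)/3-.5+195,(121.5)/3-.5+115,z),rp(s,(596-405+.5)/3-.5+290,178.5/3-.5+130,z),'ball1',rp(s,(499-405+.5)/3-.5+290,249.5/3-.5+130,z))
for nm,(x,y) in dict(m1=(.4325,-.0015),m2=(.395,.3557)).items():
    for n in('top','scene'):
        P=cloud(load(n)).reshape(-1,3); r=np.hypot(P[:,0]-x,P[:,1]-y)
        for z0,z1 in((.055,.08),(.03,.055)):
            H=P[(r<.068)&(r>.042)&(P[:,2]>z0)&(P[:,2]<z1)]; a=np.degrees(np.arctan2(H[:,1]-y,H[:,0]-x))%360
            print(nm,n,z0,len(H),np.percentile(a,[10,50,90]).round())
go(.4325,-.0015,.05,-35)
```

```text
ball0 [0.554  0.0426] [0.5514 0.0419] ball1 [ 0.5515 -0.0833]
ball0 [0.5532 0.0423] [0.5551 0.0374] ball1 [ 0.5553 -0.087 ]
m1 top 0.055 20 [139. 143. 148.]
m1 top 0.03 1 [148. 148. 148.]
m1 scene 0.055 11 [140. 144. 148.]
m1 scene 0.03 2 [147. 148. 148.]
m2 top 0.055 21 [148. 153. 156.]
m2 top 0.03 7 [152. 155. 156.]
m2 scene 0.055 10 [148. 155. 158.]
m2 scene 0.03 2 [155. 156. 158.]
turn first -55.0, then cm: tx -28.25 ty -23.10 tz 22.29
```

drive_tool(
  series=[
    {"tx":-3.5,"ty":1.1,"tz":0,"turn":0},
    {"tx":-4,"ty":1.1,"tz":0,"turn":0},
    {"tx":-4,"ty":1.1,"tz":0,"turn":0},
    {"tx":-4,"ty":1.1,"tz":0,"turn":0},
    {"tx":-4,"ty":1.1,"tz":0,"turn":0},
    {"tx":-4,"ty":1.1,"tz":0,"turn":0},
    {"tx":-4,"ty":1.1,"tz":0,"turn":0},
    {"tx":-4,"ty":1.1,"tz":0,"turn":0},
    {"tx":-3.6,"ty":1.1,"tz":0,"turn":0},
    {"tx":0,"ty":0,"tz":0,"turn":0},
  ],
  gripper=8.7,
  squeeze=25,
)

```text
time: 39.65
ee_pos: [0.4292, 0.0024, 0.2668]
ee_rot: [-3.141, 0.001, -1.565]
wrist_force: [0.2, -0.0, 0.8]
opening: 0.998
gripper_force: 0.0
```

drive_tool(
  series=[
    {"tx":0,"ty":0,"tz":2,"turn":-7.7},
    {"tx":0,"ty":0,"tz":2,"turn":-7.7},
    {"tx":0,"ty":0,"tz":2,"turn":-7.7},
    {"tx":0,"ty":0,"tz":2,"turn":-7.7},
    {"tx":0,"ty":0,"tz":2,"turn":-7.7},
    {"tx":0,"ty":0,"tz":2,"turn":-7.7},
    {"tx":0,"ty":0,"tz":2,"turn":-7.8},
    {"tx":0,"ty":0,"tz":1,"turn":0},
    {"tx":0,"ty":0,"tz":0,"turn":0},
    {"tx":0,"ty":0,"tz":0,"turn":0},
  ],
)

```text
time: 40.65
ee_pos: [0.431, -0.0006, 0.117]
ee_rot: [-3.141, -0.001, -0.63]
wrist_force: [-0.3, -0.3, -0.3]
opening: 1.006
gripper_force: 0.0
```

Run:
```python
from h import *
go(.4325,-.0015,.05,-36)
```

```text
turn first -0.1, then cm: tx 0.18 ty -0.01 tz 6.70
```

Descend and grip, then lift.

drive_tool(
  series=[
    {"tx":0.2,"ty":0,"tz":1.5,"turn":0},
    {"tx":0,"ty":0,"tz":1.5,"turn":0},
    {"tx":0,"ty":0,"tz":1.5,"turn":0},
    {"tx":0,"ty":0,"tz":1.2,"turn":0},
    {"tx":0,"ty":0,"tz":1,"turn":0},
    {"tx":0,"ty":0,"tz":0,"turn":0},
    {"tx":0,"ty":0,"tz":0,"turn":0},
    {"tx":0,"ty":0,"tz":0,"turn":0},
    {"tx":0,"ty":0,"tz":0,"turn":0},
    {"tx":0,"ty":0,"tz":0,"turn":0},
  ],
)

```text
time: 41.65
ee_pos: [0.4324, -0.0016, 0.0499]
ee_rot: [-3.141, -0.001, -0.628]
wrist_force: [0.1, -0.1, -0.9]
opening: 0.999
gripper_force: 0.0
```

drive_tool(
  series=[
    {"tx":0,"ty":0,"tz":0,"turn":0},
    {"tx":0,"ty":0,"tz":0,"turn":0},
    {"tx":0,"ty":0,"tz":0,"turn":0},
    {"tx":0,"ty":0,"tz":0,"turn":0},
    {"tx":0,"ty":0,"tz":0,"turn":0},
    {"tx":0,"ty":0,"tz":0,"turn":0},
    {"tx":0,"ty":0,"tz":0,"turn":0},
    {"tx":0,"ty":0,"tz":0,"turn":0},
    {"tx":0,"ty":0,"tz":-1,"turn":0},
    {"tx":0,"ty":0,"tz":-1,"turn":0},
  ],
  gripper=0,
)

```text
time: 42.65
ee_pos: [0.4318, -0.0016, 0.0698]
ee_rot: [3.141, 0.001, -0.628]
wrist_force: [0.1, 0.5, -1.9]
opening: 0.732
gripper_force: 25.0
```

drive_tool(
  series=[
    {"tx":0,"ty":0,"tz":-2,"turn":7.7},
    {"tx":0,"ty":0,"tz":-2,"turn":7.7},
    {"tx":0,"ty":0,"tz":-2,"turn":7.7},
    {"tx":0,"ty":0,"tz":-2,"turn":7.7},
    {"tx":0,"ty":0,"tz":-2,"turn":7.7},
    {"tx":0,"ty":0,"tz":-2,"turn":7.7},
    {"tx":0,"ty":0,"tz":-2,"turn":7.8},
    {"tx":0,"ty":0,"tz":-2,"turn":0},
    {"tx":0,"ty":0,"tz":-1,"turn":0},
    {"tx":0,"ty":0,"tz":0,"turn":0},
  ],
)

```text
time: 43.65
ee_pos: [0.4327, -0.0013, 0.241]
ee_rot: [-3.138, 0.002, -1.57]
wrist_force: [0.0, -0.2, -2.2]
opening: 0.733
gripper_force: 25.0
```

Run:
```python
from h import *
x,y,z=observe()['ee_pos'];print(observe()['opening'])
for n in('top','scene'):
    P=cloud(snap(n)).reshape(-1,3); r=np.hypot(P[:,0]-x,P[:,1]-y)
    H=P[(r<.072)&(r>.040)&(P[:,2]>z-.05)&(P[:,2]<z+.02)&(P[:,1]>y+.02)]
    print(n,len(H),H.mean(0).round(4) if len(H) else 0,(H.min(0)).round(4),H.max(0).round(4))
go(.505,.042-.046,.2395,-90)
```

```text
0.733271682973193Traceback (most recent call last):
  File "<stdin>", line 6, in <module>
    return umr_minimum(a, axis, None, out, keepdims, initial, where)
ValueError: zero-size array to reduction operation minimum which has no identity
```

```bash
cat >> h.py <<'E'
def mugheld():
    x,y,z=observe()['ee_pos']; print('tcp',np.round([x,y,z],4))
    for n in('scene','top'):
        P=cloud(snap(n)).reshape(-1,3)
        B=P[(abs(P[:,0]-x)<.04)&(abs(P[:,1]-y)<.08)&(P[:,2]>z-.06)&(P[:,2]<z-.004)]
        if len(B)<5: continue
        print(n,len(B),'zmin',B[:,2].min().round(3),'y',np.percentile(B[:,1]-y,[2,50,98]).round(3),'x',np.percentile(B[:,0]-x,[2,98]).round(3))
        for a in np.arange(.0,.08,.01):
            Q=B[(B[:,1]-y>=a)&(B[:,1]-y<a+.01)]
            if len(Q): print('  dy',a.round(2),len(Q),'x',(Q[:,0].min()-x).round(3),(Q[:,0].max()-x).round(3),'z',(Q[:,2].min()-z).round(3),(Q[:,2].max()-z).round(3))
E
python3 - <<'E'
from h import *
mugheld()
c=load('scene');u,v=map(int,proj(c,observe()['ee_pos']))
cv2.imwrite('pics/g8.png',cv2.resize(c['color'][v-50:v+50,u-60:u+60],None,fx=5,fy=5,interpolation=2)[:,:,::-1])
go(.505,.042-.046,.2395,-90)
E
```

```text
tcp [ 0.4319 -0.0015  0.2397]
scene 234 zmin 0.19 y [-0.034 -0.021  0.023] x [-0.027  0.034]
  dy 0.0 22 x -0.031 0.034 z -0.042 -0.005
  dy 0.01 18 x -0.028 0.03 z -0.035 -0.007
  dy 0.02 11 x -0.023 -0.01 z -0.019 -0.006
turn first 0.0, then cm: tx 0.23 ty -7.38 tz -0.11
```

View pics/g8.png

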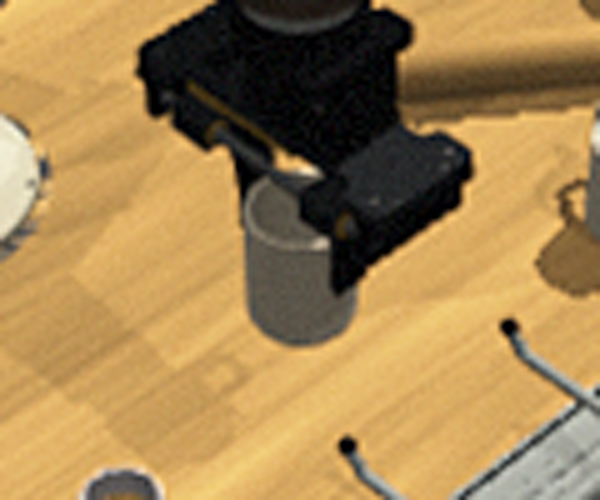

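drive_tool(
  series=[
    {"tx":0.2,"ty":-2,"tz":0,"turn":0},
    {"tx":0,"ty":-2,"tz":0,"turn":0},
    {"tx":0,"ty":-2,"tz":0,"turn":0},
    {"tx":0,"ty":-1.4,"tz":0,"turn":0},
    {"tx":0,"ty":-1,"tz":0,"turn":0},
    {"tx":0,"ty":-1,"tz":0,"turn":0},
    {"tx":0,"ty":-1,"tz":0,"turn":0},
    {"tx":0,"ty":-0.5,"tz":0,"turn":0},
    {"tx":0,"ty":0,"tz":0,"turn":0},
    {"tx":0,"ty":0,"tz":0,"turn":0},
  ],
)

```text
time: 44.8
ee_pos: [0.5407, -0.0036, 0.2394]
ee_rot: [3.141, 0.0, -1.571]
wrist_force: [0.2, 0.3, -3.4]
opening: 0.734
gripper_force: 25.0
```

drive_tool(
  series=[
    {"tx":0,"ty":-0.5,"tz":0,"turn":0},
    {"tx":0,"ty":-0.5,"tz":0,"turn":0},
    {"tx":0,"ty":-0.5,"tz":0,"turn":0},
    {"tx":0,"ty":0,"tz":0,"turn":0},
    {"tx":0,"ty":0,"tz":0,"turn":0},
    {"tx":0,"ty":0,"tz":0,"turn":0},
    {"tx":0,"ty":0,"tz":0,"turn":0},
    {"tx":0,"ty":0,"tz":0,"turn":0},
    {"tx":0,"ty":0,"tz":0,"turn":0},
    {"tx":0,"ty":0,"tz":0,"turn":0},
  ],
)

```text
time: 45.8
ee_pos: [0.556, -0.0036, 0.2395]
ee_rot: [-3.142, 0.0, -1.571]
wrist_force: [0.1, 0.2, -2.1]
opening: 0.732
gripper_force: 25.0
```

Run:
```python
from h import *
print(observe()['ee_pos'],observe()['wrist_force'],observe()['opening'])
c=snap('scene');u,v=map(int,proj(c,observe()['ee_pos']));d=snap('top');u2,v2=map(int,proj(d,observe()['ee_pos']))
k=lambda a:cv2.resize(a,(390,390),interpolation=2)
cv2.imwrite('pics/g9.png',np.hstack([k(c['color'][v-35:v+45,u-40:u+40]),k(d['color'][v2-30:v2+30,u2-30:u2+30])])[:,:,::-1])
```

```text
[ 0.55603986 -0.0035958   0.23950653] [ 0.13107108  0.2072791  -2.12109652] 0.7320558944891713
```

View pics/g9.png

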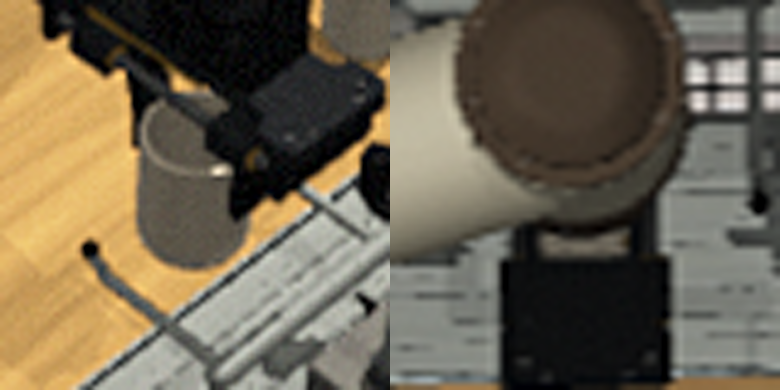

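drive_tool(
  series=[
    {"tx":0,"ty":-0.5,"tz":0,"turn":0},
    {"tx":0,"ty":-0.5,"tz":0,"turn":0},
    {"tx":0,"ty":-0.5,"tz":0,"turn":0},
    {"tx":0,"ty":-0.5,"tz":0,"turn":0},
    {"tx":0,"ty":-0.6,"tz":0,"turn":0},
    {"tx":0,"ty":0,"tz":0,"turn":0},
    {"tx":0,"ty":0,"tz":0.5,"turn":0},
    {"tx":0,"ty":0,"tz":0.5,"turn":0},
    {"tx":0,"ty":0,"tz":0.5,"turn":0},
    {"tx":0,"ty":0,"tz":0.3,"turn":0},
  ],
)

```text
time: 46.9
ee_pos: [0.5816, -0.0037, 0.2206]
ee_rot: [3.14, -0.0, -1.571]
wrist_force: [-0.4, -0.2, -2.1]
opening: 0.726
gripper_force: 25.0
```

drive_tool(
  series=[
    {"tx":0,"ty":0,"tz":0.2,"turn":0},
    {"tx":0,"ty":0,"tz":0.2,"turn":0},
    {"tx":0,"ty":0,"tz":0.1,"turn":0},
    {"tx":0,"ty":0,"tz":0,"turn":0},
    {"tx":0,"ty":0,"tz":0,"turn":0},
    {"tx":0,"ty":0,"tz":0,"turn":0},
    {"tx":0,"ty":0,"tz":0,"turn":0},
    {"tx":0,"ty":0,"tz":0,"turn":0},
    {"tx":0,"ty":0,"tz":0,"turn":0},
    {"tx":0,"ty":0,"tz":0,"turn":0},
  ],
)

```text
time: 47.9
ee_pos: [0.5821, -0.0036, 0.2165]
ee_rot: [-3.142, 0.0, -1.571]
wrist_force: [-0.3, 0.0, -1.9]
opening: 0.73
gripper_force: 25.0
```

drive_tool(
  series=[
    {"tx":0,"ty":0,"tz":0.1,"turn":0},
    {"tx":0,"ty":0,"tz":0.1,"turn":0},
    {"tx":0,"ty":0,"tz":0.1,"turn":0},
    {"tx":0,"ty":0,"tz":0.1,"turn":0},
    {"tx":0,"ty":0,"tz":0,"turn":0},
    {"tx":0,"ty":0,"tz":0,"turn":0},
    {"tx":0,"ty":0,"tz":0,"turn":0},
    {"tx":0,"ty":0,"tz":0,"turn":0},
    {"tx":0,"ty":0,"tz":0,"turn":0},
    {"tx":0,"ty":0,"tz":0,"turn":0},
  ],
)

```text
time: 48.9
ee_pos: [0.5825, -0.0036, 0.2127]
ee_rot: [-3.141, 0.0, -1.571]
wrist_force: [0.7, 0.0, 3.8]
opening: 0.729
gripper_force: 25.0
```

drive_tool(
  series=[
    {"tx":0,"ty":0,"tz":0,"turn":0},
    {"tx":0,"ty":0,"tz":0,"turn":0},
    {"tx":0,"ty":0,"tz":0,"turn":0},
    {"tx":0,"ty":0,"tz":0,"turn":0},
    {"tx":0,"ty":0,"tz":0,"turn":0},
    {"tx":0,"ty":0,"tz":0,"turn":0},
    {"tx":0,"ty":0,"tz":-1,"turn":0},
    {"tx":0,"ty":0,"tz":-2,"turn":0},
    {"tx":0,"ty":0,"tz":-3,"turn":0},
    {"tx":0,"ty":0,"tz":-3,"turn":0},
  ],
  gripper=7.6,
)

```text
time: 49.9
ee_pos: [0.5819, -0.0038, 0.3041]
ee_rot: [-3.142, -0.0, -1.571]
wrist_force: [1.2, -0.4, 0.2]
opening: 0.876
gripper_force: 0.0
```

```bash
cat >> h.py <<'E'
def hang():
    for n in('scene','top'):
        P=cloud(snap(n)).reshape(-1,3)
        for i,y in enumerate((.042,-.083)):
            B=P[(P[:,0]>.545)&(P[:,0]<.63)&(abs(P[:,1]-y)<.085)&(P[:,2]>.105)&(P[:,2]<.218)]
            if len(B)>20: print(n,'hook',i,len(B),'mean',B.mean(0).round(3),'min',np.percentile(B,2,axis=0).round(3),'max',np.percentile(B,98,axis=0).round(3))
E
python3 - <<'E'
from h import *
hang();survey();go(.395,.3557,.30,-26)
E
```

```text
scene hook 0 668 mean [0.587 0.031 0.181] min [ 0.553 -0.003  0.145] max [0.615 0.081 0.214]
scene hook 1 127 mean [ 0.566 -0.085  0.135] min [ 0.546 -0.167  0.107] max [0.614 0.002 0.186]
top hook 0 150 mean [0.575 0.031 0.178] min [ 0.553 -0.019  0.15 ] max [0.593 0.071 0.217]
top hook 1 98 mean [ 0.568 -0.083  0.137] min [ 0.546 -0.168  0.11 ] max [0.594 0.001 0.171]
top m2 238 [0.3879 0.3667] [0.066 0.093] phi -37.1 zmax 0.097
scene m2 153 [0.406  0.3632] [0.041 0.074] phi -39.0 zmax 0.091
turn first -64.0, then cm: tx -32.57 ty -24.07 tz 0.37
```

drive_tool(
  series=[
    {"tx":-3.6,"ty":1.87,"tz":0,"turn":0},
    {"tx":-3.6,"ty":1.87,"tz":0,"turn":0},
    {"tx":-3.6,"ty":1.87,"tz":0,"turn":0},
    {"tx":-3.6,"ty":1.87,"tz":0,"turn":0},
    {"tx":-3.6,"ty":1.87,"tz":0,"turn":0},
    {"tx":-3.6,"ty":1.87,"tz":0,"turn":0},
    {"tx":-3.6,"ty":1.87,"tz":0,"turn":0},
    {"tx":-3.6,"ty":1.87,"tz":0,"turn":0},
    {"tx":-3.6,"ty":1.87,"tz":0,"turn":0},
    {"tx":-3.6,"ty":1.87,"tz":0,"turn":0},
  ],
  gripper=8.7,
)

```text
time: 51.1
ee_pos: [0.3935, 0.3572, 0.3014]
ee_rot: [3.14, -0.002, -1.57]
wrist_force: [-0.1, 0.5, 0.3]
opening: 1.0
gripper_force: 0.0
```

drive_tool(
  series=[
    {"tx":0,"ty":0,"tz":2,"turn":-8},
    {"tx":0,"ty":0,"tz":2,"turn":-8},
    {"tx":0,"ty":0,"tz":2,"turn":-8},
    {"tx":0,"ty":0,"tz":2,"turn":-8},
    {"tx":0,"ty":0,"tz":2,"turn":-8},
    {"tx":0,"ty":0,"tz":2,"turn":-8},
    {"tx":0,"ty":0,"tz":2,"turn":-8},
    {"tx":0,"ty":0,"tz":2,"turn":-8},
    {"tx":0,"ty":0,"tz":1.5,"turn":0},
    {"tx":0,"ty":0,"tz":0,"turn":0},
  ],
)

```text
time: 52.1
ee_pos: [0.3935, 0.3542, 0.1243]
ee_rot: [3.134, 0.001, -0.454]
wrist_force: [0.2, -0.0, -1.0]
opening: 1.0
gripper_force: 0.0
```

Run:
```python
from h import *
hang();go(.395,.3557,.05,-26); print(observe()['ee_pos'])
P=cloud(load('scene')).reshape(-1,3); Q=P[(np.hypot(P[:,0]-.395,P[:,1]-.3557)<.08)&(P[:,2]>.078)&(P[:,2]<.095)]
if len(Q)>20:
    s=np.linalg.lstsq(np.c_[2*Q[:,:2],np.ones(len(Q))],(Q[:,:2]**2).sum(1),rcond=None)[0]; print(len(Q),s[:2],np.sqrt(s[2]+s[0]**2+s[1]**2))
```

```text
scene hook 0 654 mean [0.589 0.042 0.184] min [0.553 0.013 0.145] max [0.615 0.092 0.212]
scene hook 1 73 mean [ 0.554 -0.152  0.114] min [ 0.545 -0.166  0.108] max [ 0.563 -0.132  0.119]
top hook 0 509 mean [0.579 0.039 0.189] min [ 0.551 -0.003  0.151] max [0.613 0.087 0.214]
top hook 1 96 mean [ 0.567 -0.081  0.135] min [ 0.545 -0.167  0.107] max [0.607 0.001 0.172]
turn first 0.0, then cm: tx 0.02 ty 0.03 tz 7.71
[0.39492423 0.3560549  0.127143  ]
94 [0.39706492 0.35535293] 0.030539639014054615
```

drive_tool(
  series=[
    {"tx":0,"ty":0,"tz":1.7,"turn":0},
    {"tx":0,"ty":0,"tz":1.5,"turn":0},
    {"tx":0,"ty":0,"tz":1.5,"turn":0},
    {"tx":0,"ty":0,"tz":1.5,"turn":0},
    {"tx":0,"ty":0,"tz":1,"turn":0},
    {"tx":0,"ty":0,"tz":0.5,"turn":0},
    {"tx":0,"ty":0,"tz":0,"turn":0},
    {"tx":0,"ty":0,"tz":0,"turn":0},
    {"tx":0,"ty":0,"tz":0,"turn":0},
    {"tx":0,"ty":0,"tz":0,"turn":0},
  ],
)

```text
time: 53.2
ee_pos: [0.3952, 0.3567, 0.0511]
ee_rot: [-3.14, -0.0, -0.453]
wrist_force: [0.4, 0.1, 0.8]
opening: 1.0
gripper_force: 0.0
```

drive_tool(
  series=[
    {"tx":0,"ty":0,"tz":0,"turn":0},
    {"tx":0,"ty":0,"tz":0,"turn":0},
    {"tx":0,"ty":0,"tz":0,"turn":0},
    {"tx":0,"ty":0,"tz":0,"turn":0},
    {"tx":0,"ty":0,"tz":0,"turn":0},
    {"tx":0,"ty":0,"tz":0,"turn":0},
    {"tx":0,"ty":0,"tz":0,"turn":0},
    {"tx":0,"ty":0,"tz":0,"turn":0},
    {"tx":0,"ty":0,"tz":-1,"turn":0},
    {"tx":0,"ty":0,"tz":-1,"turn":0},
  ],
  gripper=0,
)

```text
time: 54.2
ee_pos: [0.3948, 0.3561, 0.0707]
ee_rot: [3.141, 0.0, -0.454]
wrist_force: [0.1, -0.5, -2.7]
opening: 0.731
gripper_force: 25.0
```

drive_tool(
  series=[
    {"tx":0,"ty":0,"tz":-2,"turn":8},
    {"tx":0,"ty":0,"tz":-2,"turn":8},
    {"tx":0,"ty":0,"tz":-2,"turn":8},
    {"tx":0,"ty":0,"tz":-2,"turn":8},
    {"tx":0,"ty":0,"tz":-2,"turn":8},
    {"tx":0,"ty":0,"tz":-2,"turn":8},
    {"tx":0,"ty":0,"tz":-2,"turn":8},
    {"tx":0,"ty":0,"tz":-2,"turn":8},
    {"tx":0,"ty":0,"tz":-1,"turn":0},
    {"tx":0,"ty":0,"tz":0,"turn":0},
  ],
)

```text
time: 55.2
ee_pos: [0.3954, 0.3569, 0.2424]
ee_rot: [-3.139, 0.003, -1.568]
wrist_force: [-0.2, -0.5, -2.5]
opening: 0.737
gripper_force: 25.0
```

Run:
```python
from h import *
mugheld();go(.49,-.083-.046,.2395,-90)
```

```text
tcp [0.3954 0.3569 0.2424]
scene 194 zmin 0.191 y [-0.034 -0.025  0.012] x [-0.021  0.034]
  dy 0.0 10 x 0.031 0.034 z -0.038 -0.008
  dy 0.01 4 x -0.026 0.031 z -0.037 -0.004
  dy 0.02 1 x -0.019 -0.019 z -0.005 -0.005
  dy 0.03 1 x -0.017 -0.017 z -0.006 -0.006
top 116 zmin 0.187 y [-0.033 -0.01   0.012] x [-0.027  0.028]
  dy 0.0 22 x -0.026 0.028 z -0.053 -0.015
  dy 0.01 16 x -0.023 0.023 z -0.055 -0.01
turn first 0.1, then cm: tx 48.50 ty -9.55 tz 0.03
```

drive_tool(
  series=[
    {"tx":3,"ty":0,"tz":0,"turn":0},
    {"tx":4,"ty":0,"tz":0,"turn":0},
    {"tx":4,"ty":0,"tz":0,"turn":0},
    {"tx":4,"ty":0,"tz":0,"turn":0},
    {"tx":4,"ty":0,"tz":0,"turn":0},
    {"tx":4,"ty":0,"tz":0,"turn":0},
    {"tx":4,"ty":0,"tz":0,"turn":0},
    {"tx":4,"ty":0,"tz":0,"turn":0},
    {"tx":4,"ty":0,"tz":0,"turn":0},
    {"tx":4,"ty":0,"tz":0,"turn":0},
  ],
)

```text
time: 56.3
ee_pos: [0.394, -0.0353, 0.2395]
ee_rot: [3.14, -0.0, -1.569]
wrist_force: [1.0, -0.4, -2.0]
opening: 0.731
gripper_force: 25.0
```

drive_tool(
  series=[
    {"tx":4,"ty":0,"tz":0,"turn":0},
    {"tx":3.5,"ty":0,"tz":0,"turn":0},
    {"tx":2,"ty":-1,"tz":0,"turn":0},
    {"tx":0,"ty":-2,"tz":0,"turn":0},
    {"tx":0,"ty":-2,"tz":0,"turn":0},
    {"tx":0,"ty":-2,"tz":0,"turn":0},
    {"tx":0,"ty":-1.5,"tz":0,"turn":0},
    {"tx":0,"ty":-1,"tz":0,"turn":0},
    {"tx":0,"ty":0,"tz":0,"turn":0},
    {"tx":0,"ty":0,"tz":0,"turn":0},
  ],
)

```text
time: 57.3
ee_pos: [0.4893, -0.1285, 0.2397]
ee_rot: [3.139, 0.0, -1.57]
wrist_force: [-1.0, -0.9, -2.7]
opening: 0.735
gripper_force: 25.0
```

Run:
```python
from h import *
hang();go(.541,-.083-.046,.2395,-90);mugheld()
c=load('scene');P=cloud(c).reshape(-1,3)
# dark ball search near hook tips
col=c['color'].reshape(-1,3).sum(1)
for y in(.042,-.083):
    B=P[(abs(P[:,0]-.553)<.015)&(abs(P[:,1]-y)<.015)&(P[:,2]>.225)&(P[:,2]<.255)]; print(len(B),B.mean(0) if len(B) else 0)
```

```text
scene hook 0 622 mean [0.582 0.013 0.18 ] min [ 0.553 -0.031  0.139] max [0.615 0.065 0.215]
scene hook 1 292 mean [ 0.573 -0.048  0.168] min [ 0.546 -0.164  0.109] max [0.614 0.001 0.215]
top hook 0 277 mean [0.594 0.009 0.186] min [ 0.572 -0.031  0.151] max [0.613 0.064 0.217]
top hook 1 135 mean [ 0.596 -0.016  0.176] min [ 0.576 -0.034  0.149] max [0.613 0.001 0.209]
turn first 0.0, then cm: tx 0.04 ty -5.18 tz 0.08
tcp [ 0.4892 -0.1286  0.2403]
scene 245 zmin 0.194 y [-0.034 -0.019  0.019] x [-0.029  0.034]
  dy 0.0 35 x -0.031 0.034 z -0.041 -0.007
  dy 0.01 20 x -0.028 0.032 z -0.04 -0.009
  dy 0.02 3 x -0.019 0.025 z -0.032 -0.027
top 7 zmin 0.198 y [-0.012  0.005  0.008] x [-0.027 -0.016]
  dy 0.0 5 x -0.019 -0.016 z -0.042 -0.039
24 [0.5588657  0.03898184 0.23819986]
29 [ 0.55875498 -0.08515155  0.23717526]
```

drive_tool(
  series=[
    {"tx":0.1,"ty":-2,"tz":0,"turn":0},
    {"tx":0,"ty":-1.5,"tz":0,"turn":0},
    {"tx":0,"ty":-1,"tz":0,"turn":0},
    {"tx":0,"ty":-0.7,"tz":0,"turn":0},
    {"tx":0,"ty":-0.5,"tz":0,"turn":0},
    {"tx":0,"ty":-0.5,"tz":0,"turn":0},
    {"tx":0,"ty":-0.5,"tz":0,"turn":0},
    {"tx":0,"ty":0,"tz":0,"turn":0},
    {"tx":0,"ty":0,"tz":0,"turn":0},
    {"tx":0,"ty":0,"tz":0,"turn":0},
  ],
)

```text
time: 58.5
ee_pos: [0.5568, -0.1296, 0.2405]
ee_rot: [3.141, 0.0, -1.571]
wrist_force: [-0.2, 0.3, -2.0]
opening: 0.729
gripper_force: 25.0
```

drive_tool(
  series=[
    {"tx":0,"ty":-0.5,"tz":0,"turn":0},
    {"tx":0,"ty":-0.5,"tz":0,"turn":0},
    {"tx":0,"ty":-0.5,"tz":0,"turn":0},
    {"tx":0,"ty":-0.5,"tz":0,"turn":0},
    {"tx":0,"ty":-0.6,"tz":0,"turn":0},
    {"tx":0,"ty":0,"tz":0,"turn":0},
    {"tx":0,"ty":0,"tz":0,"turn":0},
    {"tx":0,"ty":0,"tz":0,"turn":0},
    {"tx":0,"ty":0,"tz":0,"turn":0},
    {"tx":0,"ty":0,"tz":0,"turn":0},
  ],
)

```text
time: 59.5
ee_pos: [0.583, -0.1296, 0.2406]
ee_rot: [-3.141, 0.0, -1.571]
wrist_force: [-0.9, 0.5, -2.2]
opening: 0.733
gripper_force: 25.0
```

drive_tool(
  series=[
    {"tx":0,"ty":0,"tz":0.6,"turn":0},
    {"tx":0,"ty":0,"tz":0.6,"turn":0},
    {"tx":0,"ty":0,"tz":0.5,"turn":0},
    {"tx":0,"ty":0,"tz":0.4,"turn":0},
    {"tx":0,"ty":0,"tz":0.3,"turn":0},
    {"tx":0,"ty":0,"tz":0,"turn":0},
    {"tx":0,"ty":0,"tz":0,"turn":0},
    {"tx":0,"ty":0,"tz":0,"turn":0},
    {"tx":0,"ty":0,"tz":0,"turn":0},
    {"tx":0,"ty":0,"tz":0,"turn":0},
  ],
)

```text
time: 60.5
ee_pos: [0.5831, -0.1296, 0.2165]
ee_rot: [-3.141, 0.0, -1.571]
wrist_force: [0.3, -0.6, -1.5]
opening: 0.729
gripper_force: 25.0
```

drive_tool(
  series=[
    {"tx":0,"ty":0,"tz":0.1,"turn":0},
    {"tx":0,"ty":0,"tz":0.1,"turn":0},
    {"tx":0,"ty":0,"tz":0.1,"turn":0},
    {"tx":0,"ty":0,"tz":0.1,"turn":0},
    {"tx":0,"ty":0,"tz":0,"turn":0},
    {"tx":0,"ty":0,"tz":0,"turn":0},
    {"tx":0,"ty":0,"tz":0,"turn":0},
    {"tx":0,"ty":0,"tz":0,"turn":0},
    {"tx":0,"ty":0,"tz":0,"turn":0},
    {"tx":0,"ty":0,"tz":0,"turn":0},
  ],
)

```text
time: 61.5
ee_pos: [0.5836, -0.1297, 0.2126]
ee_rot: [-3.14, -0.0, -1.571]
wrist_force: [0.6, -0.7, 3.5]
opening: 0.73
gripper_force: 25.0
```

Run:
```python
from h import *
hang()
```

```text
scene hook 0 506 mean [0.589 0.028 0.187] min [ 0.553 -0.008  0.141] max [0.616 0.071 0.217]
scene hook 1 444 mean [ 0.584 -0.124  0.18 ] min [ 0.548 -0.163  0.11 ] max [0.617 0.001 0.216]
top hook 0 33 mean [ 0.57  -0.013  0.167] min [ 0.553 -0.018  0.155] max [ 0.585 -0.008  0.185]
top hook 1 98 mean [ 0.574 -0.08   0.176] min [ 0.556 -0.151  0.157] max [ 0.585 -0.008  0.211]
```

drive_tool(
  series=[
    {"tx":0,"ty":0,"tz":0,"turn":0},
    {"tx":0,"ty":0,"tz":0,"turn":0},
    {"tx":0,"ty":0,"tz":0,"turn":0},
    {"tx":0,"ty":0,"tz":0,"turn":0},
    {"tx":0,"ty":0,"tz":0,"turn":0},
    {"tx":0,"ty":0,"tz":0,"turn":0},
    {"tx":0,"ty":0,"tz":-1,"turn":0},
    {"tx":0,"ty":0,"tz":-2,"turn":0},
    {"tx":0,"ty":0,"tz":-3,"turn":0},
    {"tx":0,"ty":0,"tz":-3,"turn":0},
  ],
  gripper=7.6,
)

```text
time: 62.6
ee_pos: [0.5829, -0.1297, 0.3041]
ee_rot: [3.142, -0.0, -1.571]
wrist_force: [-0.3, 0.1, -0.3]
opening: 0.873
gripper_force: 0.0
```

drive_tool(
  series=[
    {"tx":0,"ty":2,"tz":0,"turn":0},
    {"tx":2,"ty":3,"tz":0,"turn":0},
    {"tx":3,"ty":3,"tz":0,"turn":0},
    {"tx":4,"ty":3,"tz":0,"turn":0},
    {"tx":4,"ty":3,"tz":0,"turn":0},
    {"tx":4,"ty":0,"tz":0,"turn":0},
    {"tx":4,"ty":0,"tz":0,"turn":0},
    {"tx":4,"ty":0,"tz":0,"turn":0},
    {"tx":4,"ty":0,"tz":0,"turn":0},
    {"tx":0,"ty":0,"tz":0,"turn":0},
  ],
)

```text
time: 63.6
ee_pos: [0.4426, -0.4234, 0.3018]
ee_rot: [3.141, -0.001, -1.575]
wrist_force: [0.4, 0.6, -1.1]
opening: 0.874
gripper_force: 0.0
```

drive_tool(
  series=[
    {"tx":0,"ty":0,"tz":0,"turn":0},
    {"tx":0,"ty":0,"tz":0,"turn":0},
    {"tx":0,"ty":0,"tz":0,"turn":0},
    {"tx":0,"ty":0,"tz":0,"turn":0},
    {"tx":0,"ty":0,"tz":0,"turn":0},
    {"tx":0,"ty":0,"tz":0,"turn":0},
    {"tx":0,"ty":0,"tz":0,"turn":0},
    {"tx":0,"ty":0,"tz":0,"turn":0},
    {"tx":0,"ty":0,"tz":0,"turn":0},
    {"tx":0,"ty":0,"tz":0,"turn":0},
  ],
)

```text
time: 64.6
ee_pos: [0.4431, -0.4197, 0.3024]
ee_rot: [3.141, 0.0, -1.571]
wrist_force: [0.5, 0.3, 0.1]
opening: 0.874
gripper_force: 0.0
```

drive_tool(
  series=[
    {"tx":0,"ty":0,"tz":0,"turn":0},
    {"tx":0,"ty":0,"tz":0,"turn":0},
    {"tx":0,"ty":0,"tz":0,"turn":0},
    {"tx":0,"ty":0,"tz":0,"turn":0},
    {"tx":0,"ty":0,"tz":0,"turn":0},
    {"tx":0,"ty":0,"tz":0,"turn":0},
    {"tx":0,"ty":0,"tz":0,"turn":0},
    {"tx":0,"ty":0,"tz":0,"turn":0},
    {"tx":0,"ty":0,"tz":0,"turn":0},
    {"tx":0,"ty":0,"tz":0,"turn":0},
  ],
)

```text
time: 65.6
ee_pos: [0.4431, -0.4196, 0.3025]
ee_rot: [-3.142, 0.0, -1.571]
wrist_force: [0.1, -0.1, 0.1]
opening: 0.873
gripper_force: 0.0
```

drive_tool(
  series=[
    {"tx":0,"ty":0,"tz":0,"turn":0},
    {"tx":0,"ty":0,"tz":0,"turn":0},
    {"tx":0,"ty":0,"tz":0,"turn":0},
    {"tx":0,"ty":0,"tz":0,"turn":0},
    {"tx":0,"ty":0,"tz":0,"turn":0},
    {"tx":0,"ty":0,"tz":0,"turn":0},
    {"tx":0,"ty":0,"tz":0,"turn":0},
    {"tx":0,"ty":0,"tz":0,"turn":0},
    {"tx":0,"ty":0,"tz":0,"turn":0},
    {"tx":0,"ty":0,"tz":0,"turn":0},
  ],
)

```text
time: 66.6
ee_pos: [0.4431, -0.4196, 0.3025]
ee_rot: [-3.142, -0.0, -1.571]
wrist_force: [1.1, -0.7, 0.5]
opening: 0.87
gripper_force: 0.0
```

Run:
```python
from h import *
print(observe()['ee_pos'],observe()['time'])
hang();pegs()
a=load('top')['color'];b=load('scene')['color']
im=np.vstack([cv2.resize(a[115:185,240:455],(780,255),interpolation=2),cv2.resize(b[175:345,215:435],(440,340),interpolation=2)[:,:440] if 0 else cv2.resize(b[175:285,230:435],(780,340),interpolation=2)])
cv2.imwrite('pics/g10.png',im[:,:,::-1])
```

```text
[ 0.44314223 -0.4196443   0.30247108] 66.6
scene hook 0 640 mean [0.585 0.022 0.18 ] min [ 0.553 -0.019  0.14 ] max [0.615 0.071 0.216]
scene hook 1 972 mean [ 0.589 -0.093  0.18 ] min [ 0.547 -0.159  0.113] max [ 0.627 -0.     0.212]
top hook 0 517 mean [0.58  0.023 0.186] min [ 0.551 -0.037  0.156] max [0.613 0.076 0.216]
top hook 1 658 mean [ 0.579 -0.074  0.18 ] min [ 0.547 -0.16   0.112] max [0.618 0.    0.209]
scene peg 0 408 [[0.5318, -0.1567], [0.0615, 0.0655]] 0.1 0.1144 0.121
scene peg 1 441 [[0.5326, -0.2499], [0.0622, 0.0635]] 0.1 0.1144 0.12
scene peg 2 499 [[0.5309, -0.3533], [0.0622, 0.064]] 0.1 0.1143 0.123
top peg 0 299 [[0.5313, -0.156], [0.0619, 0.0596]] 0.103 0.1145 0.139
top peg 1 305 [[0.5322, -0.2482], [0.0624, 0.0602]] 0.1 0.1134 0.125
```

View pics/g10.png

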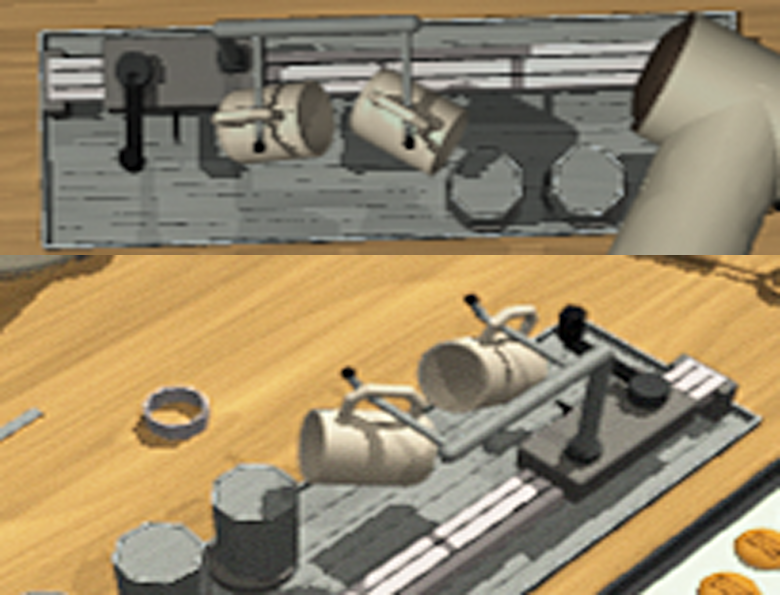

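drive_tool(
  series=[
    {"tx":0,"ty":0,"tz":0,"turn":0},
    {"tx":0,"ty":0,"tz":0,"turn":0},
    {"tx":0,"ty":0,"tz":0,"turn":0},
    {"tx":0,"ty":0,"tz":0,"turn":0},
    {"tx":0,"ty":0,"tz":0,"turn":0},
    {"tx":0,"ty":0,"tz":0,"turn":0},
    {"tx":0,"ty":0,"tz":0,"turn":0},
    {"tx":0,"ty":0,"tz":0,"turn":0},
    {"tx":0,"ty":0,"tz":0,"turn":0},
    {"tx":0,"ty":0,"tz":0,"turn":0},
  ],
)

```text
time: 67.7
ee_pos: [0.4431, -0.4196, 0.3024]
ee_rot: [3.142, 0.0, -1.571]
wrist_force: [0.7, -0.6, 0.5]
opening: 0.875
gripper_force: 0.0
```

drive_tool(
  series=[
    {"tx":0,"ty":0,"tz":0,"turn":0},
    {"tx":0,"ty":0,"tz":0,"turn":0},
    {"tx":0,"ty":0,"tz":0,"turn":0},
    {"tx":0,"ty":0,"tz":0,"turn":0},
    {"tx":0,"ty":0,"tz":0,"turn":0},
    {"tx":0,"ty":0,"tz":0,"turn":0},
    {"tx":0,"ty":0,"tz":0,"turn":0},
    {"tx":0,"ty":0,"tz":0,"turn":0},
    {"tx":0,"ty":0,"tz":0,"turn":0},
    {"tx":0,"ty":0,"tz":0,"turn":0},
  ],
)

```text
time: 68.7
ee_pos: [0.4432, -0.4196, 0.3025]
ee_rot: [3.142, -0.0, -1.571]
wrist_force: [-0.1, -0.8, 0.0]
opening: 0.872
gripper_force: 0.0
```

Run:
```python
from h import *
from bench import finish_job
hang();pegs();print(finish_job())
```

```text
scene hook 0 636 mean [0.585 0.022 0.18 ] min [ 0.553 -0.019  0.14 ] max [0.616 0.071 0.216]
scene hook 1 951 mean [ 0.587 -0.094  0.181] min [ 0.547 -0.159  0.113] max [ 0.622 -0.     0.214]
top hook 0 506 mean [0.58  0.025 0.187] min [ 0.551 -0.019  0.156] max [0.613 0.076 0.216]
top hook 1 649 mean [ 0.576 -0.082  0.179] min [ 0.547 -0.161  0.112] max [0.614 0.    0.214]
scene peg 0 409 [[0.5322, -0.157], [0.0616, 0.0641]] 0.1 0.1144 0.12
scene peg 1 442 [[0.5327, -0.2496], [0.0617, 0.0644]] 0.1 0.1144 0.121
scene peg 2 500 [[0.531, -0.3534], [0.0648, 0.0617]] 0.1 0.1144 0.12
top peg 0 297 [[0.531, -0.1579], [0.0585, 0.0632]] 0.101 0.114 0.125
top peg 1 302 [[0.532, -0.2478], [0.0608, 0.0604]] 0.102 0.114 0.125
the job is handed in; nothing more can be done
None
```

I handed the job in at about 69 s, but no verdict came back; on camera the carriage was at the tab with the lever locked, both mugs hung on the hooks, and all three tumblers stood upside down on their pegs.

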